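# Change the reagent cartridges in the analyser's carrier

## Robot

A 7-joint arm with a two-finger parallel gripper is mounted at the origin on a cart in front of the work surface, level with it; the furniture and walls round the work are solid. World frame = base frame: x ahead of the robot, y to its left, z up, the work surface at z = 0. Lengths are in m, angles in rad, forces in N, time in s.
With the tool pointing down it reaches from about 0.4 to 0.85 m from the base axis. Payload 4.5 kg.
Tool frame: the origin (TCP) lies on the centre line of the jaws, within the pads' length; the fingertips stand env.tip_extent ahead of it and the grasp point (between the pads) lies 11 mm behind it (env.tip_extent is the distance from the TCP to the fingertips, in m); z points along the fingers, y is the direction in which the jaws open and shut (so a half turn about z gives the same grasp; the last joint's range is limited). The gripper opens to 88 mm and grips with 3 to 60 N. Pads are 18 mm wide; open, the fingers measure 123 mm over their backs; the gripper's body (75 mm by 187 mm) begins 45 mm behind the grasp point.
Start: joints at [-1.087, 0.689, -0.195, 1.565, 0.157, 0.902, -0.215], TCP at [0.272, 0.563, 0.247] pointing down, gripper open.
Joint ranges: [-3.01, 3.01], [-0.46, 2.08], [-1.47, 1.51], [0.13, 2.56], [-1, 4.14], [0.04, 2.09], [-2.66, 2.66]. Speed limits (rad/s): [2.57, 2.57, 3.14, 3.14, 3.14, 3.14, 3.14].

## Interface

Orientations are given as [roll, pitch, yaw] about the fixed x, y, z axes, in that order (R = Rz(yaw) Ry(pitch) Rx(roll)).
In Python, from plant import env gives the robot as it stands.
- The arm moves only by the tool play_rows, never from a script. Its argument "moves" is a list of rows, each an object with "claw": the finger opening in mm, from 0 to 88.1; "offset": the shift along the tool's x, y, z in mm, a list of three; "spin": the turn about the tool's z in rad. In form: [{"claw": claw, "offset": [tx, ty, tz], "spin": spin}, ...]. A call has exactly 10 rows; each row shifts and turns the commanded pose from where the row before left it, along the tool's axes as they then stand; what a row does not reach is not made up. A row lasts 1/12 s, in which the tool goes at most 41.7 mm and 7.16 degrees, less where a joint would pass 70% of its speed; a pose out of reach is approached as far as the arm can. A call is refused whole if a number of a shift passes 41.7 or a number of a turn 0.125, either way. A call with a gripper value outside its range is refused whole. The fingers move at their own pace and stop on an object; the grip force is fixed at half the most. Time passes only in rows, so rows that do not move let the fingers close, or fill a call up. It gives the time, the measured TCP pose, the force and the opening at its end, in the units of the state.
- env.sense(): the state, without advancing time (a new reading comes with each control period).
- env.snapshot(name): name is "scene" or "top"; returns a dict with "color" (384x512x3 uint8, red, green, blue), "range_z" (384x512 float32, m along the optical axis (not along the pixel's ray), 0 where there is no reading), "fov_y" (degrees; the focal length in pixels is half the picture's height over the tangent of half this angle, whatever the lens; pixels are square), "cx", "cy" (the principal point, pixels), "camera_from_world" (4x4, takes a point from world to camera coordinates). Camera axes: x right, y down, z forward; pixel columns grow to the right and rows downward; lengths in m; the calibration is good to about 2 mm. A picture is of the moment at which its call begins.
- env.close_job(): hands the job in, once; it reports no verdict.
The state is a dict: "clock": time; "joints": joint angles; "dq": joint speeds; "tau": joint torques, N m; "tcp_pos": TCP position; "ee_rot": TCP orientation; "contact_force": force on the tool from outside, world axes, zero at the start; "torque": the same for the moment, N m; "finger_gap": finger opening in m.
Only numpy, scipy, OpenCV 4.12 (cv2) and the standard library are available. Lean on these libraries where they do the work, as an engineer would, in place of code of your own. Each camera call takes 0.05 s, during which the arm holds its last target.

## Task

Slide the red lock bar of the reagent carrier open, draw the spent cartridges (grey caps) out of their lanes and stand them in the dark grey tray. Push each fresh cartridge nose first along the lane marked in its colour, past the sprung ball until it clicks in fully home, then slide the bar back to locked. Leave the other things on the bench where they are.

Things in the scene. Friction and masses are not known exactly. Their poses are not given: they have to be found in the camera images.
- carrier: slate-grey reagent carrier fixed on the worktop, 136 (x) by 212 mm (y), floor plate 8 thick. Origin: on the worktop, 62 behind the open front edge; x runs along the lanes to the back stop (face at x = 60, top 38 up). Three lanes, middles at y = 66 (blue), 0 (green), -66 (yellow), colour inlays on front apron and back stop; between them ribs 28 wide from x = -24 (tapered mouths to -4), 29 high.
- lane_blue (a point): point on the floor of the left lane, blue inlays, 8 mm above the worktop: the place of a cartridge's origin when fully home (nose on the back stop, tail at the carrier's x = -24 mm); axes as the carrier's. Each lane is a T-slot: 46 wide and 9 high for the foot, 38 between the lips above it, so cartridges go in and out only along x through the front, never upward
- lane_green (a point): the same point of the middle lane, green inlays. In the left (+y) wall of each lane, 11 mm farther along x than this point and 15 above its floor, a sprung steel ball of 10 diameter stands out 4. Pushing a cartridge past it, in or out, takes about 5 to 12 N along x; then the ball drops into the cartridge's notch and holds it on the back stop
- lane_yellow (a point): the same point of the right lane, yellow inlays. Cartridges sit 66 mm apart in the lanes, which leaves 30 mm between the bodies of neighbours for a finger
- lock_bar (a joint): lock bar across the lane mouths at the carrier's x = -29.5 mm, in m: 0 locked (so at the start), 0.033 open. Opens along the carrier's -y (to the right), 2.5 N of friction, stays as left. Locked, its tabs (red grip in the middle lane, steel tabs 12 wide, 13 high in the others) stand 2 mm behind the tails of home cartridges and cannot pass one that is not home; open, they stand before the ribs
- lock_grip (a point): middle of the top of the bar's red grip, 30 mm above the worktop: a block 18 (carrier's x) by 14 mm (carrier's y), 22 high from the lane floor, ribbed on its y sides; moves with the bar; axes as the carrier's
- tray: dark grey open tray fixed to the worktop, outside 106 (x) by 150 (y), 18 mm high, walls and floor 4 thick. Origin: centre of the underside. Behind it stands the chemistry analyser, 0.28 m high: its face is at world x = 0.55 m for y from -0.07 to 0.10 m, at 0.58 m for the rest of its width, y from -0.11 to 0.27 m
- tray_in (a point): centre of the tray's inner floor, 4 mm above the worktop, axes as the tray's; room for two cartridges side by side along y, each with its length along x
- fresh_blue: fresh reagent cartridge, white with blue caps and labels, for the blue lane; stands on the worktop, nose away from the robot. 84 mm long (x, nose +x), 36 wide (y), 62 high with its two round caps. Origin: centre of the underside. Body top at 56; flanks plain and 36 wide from 24 to 56 up (grip there, across y). Foot flange 44 wide, 6 high. 0.2 kg. None if absent today.
- fresh_blue_nose (a point): middle of the bottom edge of its nose end, 42 mm in front of its origin; foot and flanks taper here. Each flank has an upright notch for the ball, 9 mm long, 5 deep, from 6 to 24 above the underside, centred 32 behind the nose
- fresh_green: fresh reagent cartridge, white with green caps and labels, for the green lane; stands on the worktop, nose away from the robot. 84 mm long (x, nose +x), 36 wide (y), 62 high with its two round caps. Origin: centre of the underside. Body top at 56; flanks plain and 36 wide from 24 to 56 up (grip there, across y). Foot flange 44 wide, 6 high. 0.2 kg. None if absent today.
- fresh_green_nose (a point): middle of the bottom edge of its nose end, 42 mm in front of its origin; foot and flanks taper here. Each flank has an upright notch for the ball, 9 mm long, 5 deep, from 6 to 24 above the underside, centred 32 behind the nose
- fresh_yellow: fresh reagent cartridge, white with yellow caps and labels, for the yellow lane; stands on the worktop, nose away from the robot. 84 mm long (x, nose +x), 36 wide (y), 62 high with its two round caps. Origin: centre of the underside. Body top at 56; flanks plain and 36 wide from 24 to 56 up (grip there, across y). Foot flange 44 wide, 6 high. 0.2 kg. None if absent today.
- fresh_yellow_nose (a point): middle of the bottom edge of its nose end, 42 mm in front of its origin; foot and flanks taper here. Each flank has an upright notch for the ball, 9 mm long, 5 deep, from 6 to 24 above the underside, centred 32 behind the nose
- spent_blue: spent reagent cartridge, yellowish, grey pierced caps; at the start home in the blue lane behind the lock bar. 84 mm long (x, nose +x), 36 wide (y), 62 high with its two round caps. Origin: centre of the underside. Body top at 56; flanks plain and 36 wide from 24 to 56 up (grip there, across y). Foot flange 44 wide, 6 high. 0.2 kg. None if absent today.
- spent_green: spent reagent cartridge, yellowish, grey pierced caps; at the start home in the green lane behind the lock bar. 84 mm long (x, nose +x), 36 wide (y), 62 high with its two round caps. Origin: centre of the underside. Body top at 56; flanks plain and 36 wide from 24 to 56 up (grip there, across y). Foot flange 44 wide, 6 high. 0.2 kg. None if absent today.
- spent_yellow: spent reagent cartridge, yellowish, grey pierced caps; at the start home in the yellow lane behind the lock bar. 84 mm long (x, nose +x), 36 wide (y), 62 high with its two round caps. Origin: centre of the underside. Body top at 56; flanks plain and 36 wide from 24 to 56 up (grip there, across y). Foot flange 44 wide, 6 high. 0.2 kg. None if absent today.
- slide_box: orange slide box, 96 by 165 by 34 mm, lying right of the timer: leave it. Origin: centre of the underside
- timer: white bench timer, 66 by 66 by 18 mm, to the right of the carrier: leave it. Origin: centre of the underside
- mouse: white computer mouse, 108 by 58 by 36 mm, beside the laptop: leave it. Origin: centre of the underside

How it is judged:
By the outcome, as a careful person would: the job done as asked, in the order asked, and still so for the second after the job is handed in, with the robot touching nothing.
Of fresh_blue, fresh_green, fresh_yellow only 2 to 3 are there at a start; the rules pass over those that are not, and their reading is None.
Of spent_blue, spent_green, spent_yellow only 2 to 2 are there at a start; the rules pass over those that are not, and their reading is None.
At some moment in a run one of fresh_blue, fresh_green, fresh_yellow may be knocked a few centimetres aside while the robot is not near it.
Once in a run the grip may slacken for a moment while it holds something.
It also fails if it takes over 210 s, if anything falls off the work surface, if the arm or the gripper's body presses on something with over 40 N, if the wrist force passes 120 N, or if a joint passes its speed limit or range.

## Working session

There is one attempt and no reset: what is moved stays moved. The work goes in short steps, Python scripts to look and compute and a tool call to move; the robot and the scene stay as the last step left them, time stands still between calls to the robot, and variables do not carry over. Pictures are saved under pics/ and viewed, and the job is handed in when it is done.

Besides the shell and the picture viewer there is one more tool, called as name(argument=value, ...), one argument or row to a line, values as JSON. play_rows: Moves the arm, as the interface text tells. Its arguments: {"type":"object","properties":{"moves":{"type":"array"}},"required":["moves"]}

```bash
ls; mkdir -p pics
cat > h.py <<'E'
import numpy as np, cv2
from plant import env
def snap(name,fn=None):
    s=env.snapshot(name)
    if fn: cv2.imwrite('pics/'+fn,s['color'][:,:,::-1])
    return s
def K(s):
    h=s['color'].shape[0]; f=h/2/np.tan(np.radians(s['fov_y'])/2)
    return f,s['cx'],s['cy']
def cloud(s):
    f,cx,cy=K(s); z=s['range_z']; v,u=np.mgrid[:z.shape[0],:z.shape[1]]
    P=np.stack([(u-cx)/f*z,(v-cy)/f*z,z],-1)
    T=np.linalg.inv(s['camera_from_world'])
    return P@T[:3,:3].T+T[:3,3]
def ray(s,u,v,zp):
    f,cx,cy=K(s); T=np.linalg.inv(s['camera_from_world'])
    d=T[:3,:3]@np.array([(u-cx)/f,(v-cy)/f,1]); o=T[:3,3]
    return o+d*(zp-o[2])/d[2]
def proj(s,p):
    f,cx,cy=K(s); q=s['camera_from_world']@np.r_[p,1]
    return f*q[0]/q[2]+cx,f*q[1]/q[2]+cy
E
python3 - <<'E'
from h import *
print(env.sense(),env.tip_extent)
for n in('scene','top'):
    s=snap(n,n+'0.png'); print(n,s['fov_y'],s['cx'],s['cy'],np.round(s['camera_from_world'],4).tolist())
E
```

```text
pics
{'clock': 0.0, 'joints': array([-1.08720385,  0.69000947, -0.19452924,  1.56635254,  0.15731355,
        0.90248392, -0.2151083 ]), 'dq': array([-1.83567663e-04,  1.68486271e-03,  6.20209777e-04, -1.23634728e-03,
        9.22158474e-04,  5.06601357e-05, -1.01506790e-03]), 'tau': array([-1.73140292e-03, -5.27541339e+01, -1.26753040e+00, -1.53437090e+01,
       -5.27142256e-02,  6.36563767e-03,  1.59180513e-04]), 'tcp_pos': array([0.27150504, 0.56225705, 0.24589223]), 'ee_rot': array([-3.13973839e+00,  1.31517547e-04,  2.69189763e+00]), 'contact_force': array([-0.21949659,  0.24287917, -0.13905825]), 'torque': array([0.00905197, 0.00040884, 0.03673815]), 'finger_gap': 0.08848111665721951} 0.008
scene 52.927741400083974 254.35544349876528 189.50827317315296 [[0.8252, -0.5643, -0.0235, -0.5257], [-0.3362, -0.4575, -0.8232, 0.1609], [0.4538, 0.6873, -0.5672, 1.2028], [0.0, 0.0, 0.0, 1.0]]
top 43.39204395275322 247.85047363098823 191.0631840271673 [[0.2261, -0.9741, -0.0022, -0.2698], [-0.9104, -0.2104, -0.3563, 0.4946], [0.3466, 0.0826, -0.9344, 1.7337], [0.0, 0.0, 0.0, 1.0]]
```

View pics/scene0.png

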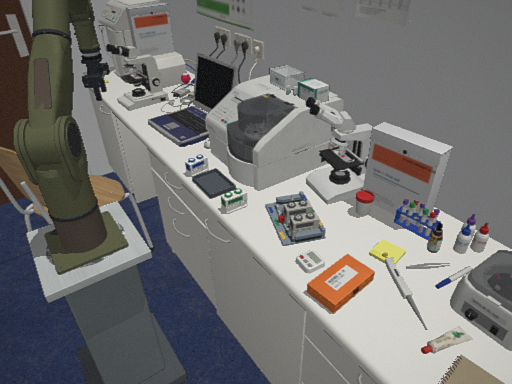

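View pics/top0.png

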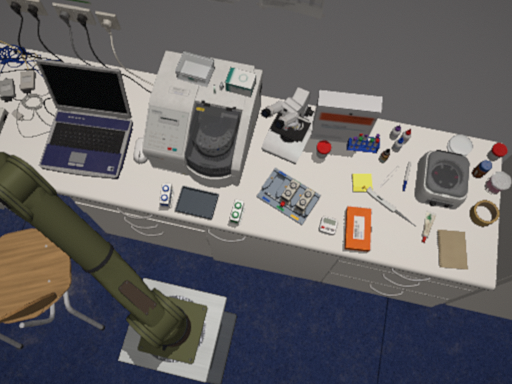

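Run:
```python
import cv2
a=cv2.imread('pics/top0.png'); cv2.imwrite('pics/t1.png',cv2.resize(a[160:235,145:345],None,fx=4,fy=4,interpolation=cv2.INTER_CUBIC))
a=cv2.imread('pics/scene0.png'); cv2.imwrite('pics/s1.png',cv2.resize(a[145:275,175:335],None,fx=4,fy=4,interpolation=cv2.INTER_CUBIC))
```

```text
(no output)
```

View pics/t1.png

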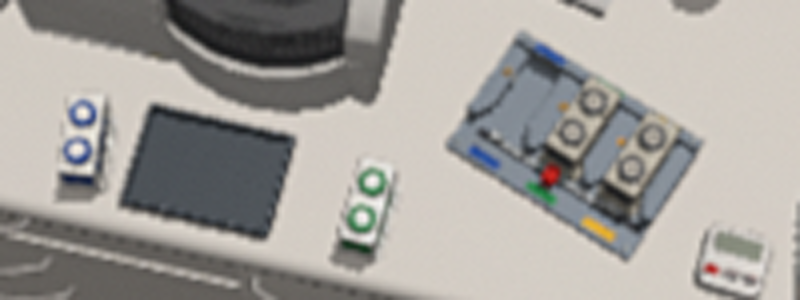

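View pics/s1.png

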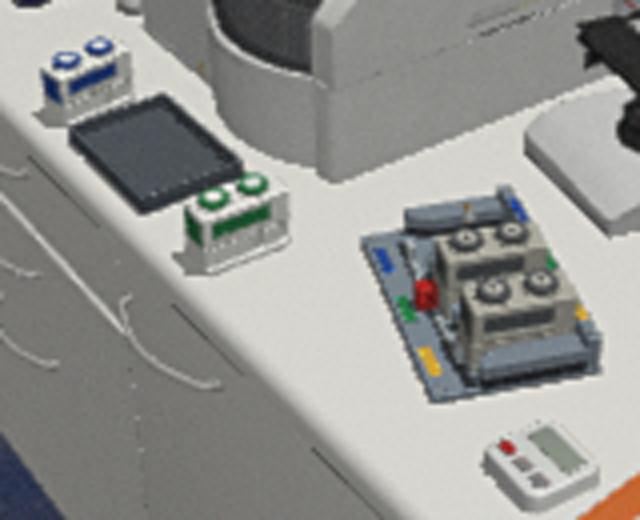

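```bash
cat > meas.py <<'E'
from h import *
def blobs(s,P,kind,roi=None,amin=4):
    hsv=cv2.cvtColor(s['color'],cv2.COLOR_RGB2HSV).astype(int); H,S,V=hsv[...,0],hsv[...,1],hsv[...,2]
    m={'blue':(H>105)&(H<130)&(S>110)&(V>60),'green':(H>50)&(H<95)&(S>100)&(V>40),'yellow':(H>15)&(H<32)&(S>130)&(V>120),'red':((H<6)|(H>174))&(S>150)&(V>90)}[kind]
    m&=(P[...,0]>.35)&(P[...,0]<.9)&(P[...,1]>-.4)&(P[...,1]<.55)&(P[...,2]<.12)&(P[...,2]>-.02)
    n,lab,st,c=cv2.connectedComponentsWithStats(m.astype(np.uint8),connectivity=8)
    for i in range(1,n):
        if st[i,4]>=amin:
            q=P[lab==i]; print(' ',kind,'px',np.round(c[i],1),'area',st[i,4],'cloud med',np.round(np.median(q,0),4),'z rng',np.round(np.percentile(q[:,2],[5,95]),3))
if __name__=='__main__':
    for n in('scene','top'):
        s=snap(n); P=cloud(s); print(n)
        for k in('blue','green','yellow','red'): blobs(s,P,k)
        b=(P[...,2]<.003)&(P[...,2]>-.01)&(P[...,0]>.4)&(P[...,0]<.7); print('bench z',np.median(P[...,2][b]),P[...,2][b].std())
E
python3 meas.py
```

```text
scene
  blue px [199.1 156.9] area 8 cloud med [0.4852 0.1562 0.0624] z rng [0.061 0.065]
  blue px [191.1 160.4] area 7 cloud med [0.4468 0.1523 0.063 ] z rng [0.061 0.064]
  blue px [197.5 164.1] area 29 cloud med [0.4696 0.1443 0.0437] z rng [0.037 0.048]
  blue px [187.3 166.5] area 13 cloud med [0.433  0.1545 0.0379] z rng [0.029 0.049]
  blue px [304. 197.] area 11 cloud med [ 0.6619 -0.2624  0.0396] z rng [0.038 0.042]
  blue px [270.7 209.8] area 18 cloud med [ 0.5542 -0.2205  0.0086] z rng [0.007 0.011]
  green px [237.5 191.8] area 8 cloud med [ 0.4791 -0.1326  0.0628] z rng [0.062 0.065]
  green px [228.1 195. ] area 11 cloud med [ 0.4408 -0.1299  0.0621] z rng [0.06  0.065]
  green px [234.6 200. ] area 33 cloud med [ 0.4625 -0.1408  0.0425] z rng [0.037 0.047]
  green px [222.9 202.1] area 14 cloud med [ 0.4275 -0.1213  0.0369] z rng [0.028 0.047]
  green px [312.2 210.2] area 4 cloud med [ 0.6375 -0.3322  0.0384] z rng [0.038 0.041]
  green px [276.  221.5] area 18 cloud med [ 0.5308 -0.2793  0.0093] z rng [0.007 0.011]
  yellow px [320. 223.] area 7 cloud med [ 0.6129 
[... 581 characters left out ...]
0.2205  0.0107] z rng [0.002 0.017]
  blue px [165.2 199.2] area 5 cloud med [0.4513 0.1493 0.0648] z rng [0.059 0.07 ]
  blue px [164.  204.4] area 7 cloud med [0.4338 0.1535 0.0413] z rng [0.039 0.05 ]
  green px [280.1 207.8] area 16 cloud med [ 0.5345 -0.2819  0.0064] z rng [-0.001  0.013]
  green px [235.  216.6] area 5 cloud med [ 0.44   -0.1257  0.0674] z rng [0.062 0.069]
  yellow px [294.3 216.9] area 15 cloud med [ 0.5095 -0.3428  0.0063] z rng [-0.001  0.014]
  red px [320.6 146.3] area 74 cloud med [ 0.8007 -0.3884  0.0683] z rng [0.061 0.076]
  red px [282.4 203.1] area 17 cloud med [ 0.5471 -0.2878  0.0292] z rng [0.021 0.037]
bench z -0.0013791075073339432 0.003126188377118995
```

```bash
cat > edge.py <<'E'
from h import *
def edgepts(s,A,B,half=5,n=60,pol=None):
    """A,B world pts of a predicted edge; returns subpixel edge pixels by gradient peak of perpendicular profiles"""
    g=cv2.GaussianBlur(cv2.cvtColor(s['color'],cv2.COLOR_RGB2GRAY).astype(np.float32),(0,0),.7)
    a=np.array(proj(s,A));b=np.array(proj(s,B)); d=(b-a)/np.linalg.norm(b-a); nn=np.array([-d[1],d[0]])
    t=np.arange(-half,half+.01,.25); out=[]
    for k in np.linspace(.06,.94,n):
        p=a+(b-a)*k; xy=p+t[:,None]*nn
        pr=cv2.remap(g,xy[:,0].astype(np.float32)[None],xy[:,1].astype(np.float32)[None],cv2.INTER_LINEAR)[0]
        gr=np.gradient(pr); i=np.argmax(np.abs(gr) if pol is None else pol*gr)
        if abs(gr[i])>2:
            w=np.clip((gr*np.sign(gr[i]))[max(0,i-4):i+5],0,None); out.append(xy[max(0,i-4):i+5].T@w/w.sum())
    return np.array(out)
def fitline(s,px,z):
    W=np.array([ray(s,u,v,z)[:2] for u,v in px])
    for _ in range(4):
        c=W.mean(0); d=np.linalg.svd(W-c)[2][0]; r=(W-c)@[-d[1],d[0]]; W=W[np.abs(r)<max(.0015,2*r.std())]
    if d[0]<0:d=-d
    return c,d,len(W),r.std()
E
python3 - <<'E'
from edge import *
for n in('scene','top'):
    s=snap(n); T=np.linalg.inv(s['camera_from_world']); print(n,'cam',T[:3,3].round(3))
    o=np.array([.579,-.300]);yaw=-.366
    ex=np.array([np.cos(yaw),np.sin(yaw)]);ey=np.array([-ex[1],ex[0]])
    W=lambda x,y,z:np.r_[o+ex*x/1e3+ey*y/1e3,z/1e3]
    for nm,A,B,z in [('front z8',(-62,-106),(-62,106),8),('front z0',(-62,-106),(-62,106),0),('left z0',(-60,106),(-24,106),0),('right z0',(-60,-106),(-24,-106),0),('backtop z38',(74,-106),(74,106),38),('backbot',(60,30),(60,100),38)]:
        px=edgepts(s,W(*A,z),W(*B,z)); 
        if len(px)<8: print(nm,'few',len(px));continue
        c,d,m,sd=fitline(s,px,z/1e3); l=np.array([(c-o)@ex,(c-o)@ey])*1e3
        print(nm,'local centre',l.round(1),'dir deg',np.degrees(np.arctan2(d[1],d[0])).round(2),m,'of',len(px),'sd mm',(sd*1e3).round(2))
E
```

```text
scene cam [-0.058 -1.05   0.802]
front z8 local centre [-66.6  -6.9] dir deg 69.08 60 of 60 sd mm 0.56
front z0 local centre [-64.  -6.] dir deg 69.06 60 of 60 sd mm 0.5
left z0 local centre [-40.9 115.7] dir deg -16.82 56 of 60 sd mm 0.74
right z0 local centre [ -41.9 -105.3] dir deg -20.39 60 of 60 sd mm 0.75
backtop z38 local centre [70.8 -4.2] dir deg 69.33 41 of 60 sd mm 0.82
backbot local centre [70.2 74. ] dir deg 69.37 52 of 60 sd mm 0.54
top cam [-0.09  -0.302  1.796]
front z8 local centre [-63.4  -0.9] dir deg 68.97 60 of 60 sd mm 0.56
front z0 local centre [-60.9  -1.1] dir deg 68.97 58 of 60 sd mm 0.56
left z0 local centre [-41.3 108.3] dir deg -20.45 57 of 60 sd mm 0.7
right z0 local centre [ -42.3 -106.5] dir deg -20.24 51 of 60 sd mm 0.66
backtop z38 local centre [74.2  5.7] dir deg 69.69 43 of 60 sd mm 1.05
backbot local centre [73.2 64.2] dir deg 68.75 54 of 60 sd mm 0.71
```

```bash
cat > plan.py <<'E'
from h import *
O=np.array([.5782,-.2992]); YAW=-.366
def C(x,y,z):
    ex=np.array([np.cos(YAW),np.sin(YAW)]);ey=np.array([-ex[1],ex[0]])
    return np.r_[O+ex*x/1e3+ey*y/1e3,z/1e3]
def go(*tg):
    """tg: (xyz world m, yaw or None)"""
    st=env.sense(); p=st['tcp_pos'];yaw=st['ee_rot'][2]
    print('now t %.2f'%st['clock'],'tcp',p.round(4),'rpy',st['ee_rot'].round(4),'F',st['contact_force'].round(1),'gap',round(st['finger_gap'],4))
    for T,y in tg:
        ty=yaw if y is None else y
        d=np.array(T)-p; sp=-((ty-yaw+np.pi)%(2*np.pi)-np.pi)
        tool=np.array([np.cos(yaw)*d[0]+np.sin(yaw)*d[1],np.sin(yaw)*d[0]-np.cos(yaw)*d[1],-d[2]])*1e3
        print('  -> tool mm',tool.round(1),'len',np.linalg.norm(tool).round(1),'spin',round(sp,4),'(tool axes before spin)')
        p=np.array(T);yaw=ty
def loc():
    p=env.sense()['tcp_pos']; d=p[:2]-O; print('carrier-local mm',(np.array([np.cos(YAW)*d[0]+np.sin(YAW)*d[1],-np.sin(YAW)*d[0]+np.cos(YAW)*d[1],p[2]])*1e3).round(1))
E
python3 - <<'E'
from plan import *
go(([.40,.2,.22],None),([.42,-.15,.2],None),(C(-40,0,100),np.pi+YAW))
E
```

```text
now t 0.30 tcp [0.2717 0.5627 0.2465] rpy [-3.1411  0.      2.6918] F [-0.2  0.4  0.6] gap 0.0879
  -> tool mm [-273.2 -270.8   26.5] len 385.6 spin -0.0 (tool axes before spin)
  -> tool mm [-170.2 -306.5   20. ] len 351.1 spin -0.0 (tool axes before spin)
  -> tool mm [-167.5  -68.9  100. ] len 206.9 spin -0.0837 (tool axes before spin)
```

play_rows(
  moves=[
    {"claw": 88, "offset": [-27, -27, 3], "spin": 0},
    {"claw": 88, "offset": [-27, -27, 3], "spin": 0},
    {"claw": 88, "offset": [-27, -27, 3], "spin": 0},
    {"claw": 88, "offset": [-27, -27, 3], "spin": 0},
    {"claw": 88, "offset": [-27, -27, 3], "spin": 0},
    {"claw": 88, "offset": [-27, -27, 3], "spin": 0},
    {"claw": 88, "offset": [-27, -27, 3], "spin": 0},
    {"claw": 88, "offset": [-27, -27, 3], "spin": 0},
    {"claw": 88, "offset": [-27, -27, 3], "spin": 0},
    {"claw": 88, "offset": [-27, -27, 0], "spin": 0},
  ],
)

```text
clock: 1.13
tcp_pos: [0.3977, 0.2006, 0.2195]
ee_rot: [-3.141, -0.0, 2.692]
contact_force: [0.9, 0.1, -0.2]
finger_gap: 0.088
```

play_rows(
  moves=[
    {"claw": 70, "offset": [-17, -31, 2], "spin": 0},
    {"claw": 70, "offset": [-17, -31, 2], "spin": 0},
    {"claw": 70, "offset": [-17, -31, 2], "spin": 0},
    {"claw": 70, "offset": [-17, -31, 2], "spin": 0},
    {"claw": 60, "offset": [-17, -31, 2], "spin": 0},
    {"claw": 60, "offset": [-17, -31, 2], "spin": 0},
    {"claw": 60, "offset": [-17, -31, 2], "spin": 0},
    {"claw": 50, "offset": [-17, -31, 2], "spin": 0},
    {"claw": 50, "offset": [-17, -31, 2], "spin": 0},
    {"claw": 50, "offset": [-17, -31, 2], "spin": 0},
  ],
)

```text
clock: 1.97
tcp_pos: [0.4158, -0.1526, 0.1997]
ee_rot: [3.141, 0.001, 2.692]
contact_force: [0.6, 0.1, 1.0]
finger_gap: 0.0504
```

Run:
```python
from plan import *
go((C(-40,0,100),np.pi+YAW))
```

```text
now t 1.97 tcp [ 0.4158 -0.1526  0.1997] rpy [3.1414e+00 5.0000e-04 2.6917e+00] F [0.6 0.1 1. ] gap 0.0504
  -> tool mm [-170.1  -64.8   99.7] len 207.6 spin -0.0838 (tool axes before spin)
```

play_rows(
  moves=[
    {"claw": 50, "offset": [-24, -9.3, 10], "spin": 0},
    {"claw": 50, "offset": [-24, -9.3, 10], "spin": 0},
    {"claw": 50, "offset": [-24, -9.3, 10], "spin": 0},
    {"claw": 50, "offset": [-24, -9.3, 10], "spin": 0},
    {"claw": 50, "offset": [-24, -9.3, 10], "spin": 0},
    {"claw": 50, "offset": [-24, -9.3, 20], "spin": 0},
    {"claw": 50, "offset": [-26, -9, 30], "spin": -0.0838},
    {"claw": 50, "offset": [0, 0, 0], "spin": 0},
    {"claw": 50, "offset": [0, 0, 0], "spin": 0},
    {"claw": 50, "offset": [0, 0, 0], "spin": 0},
  ],
)

```text
clock: 2.8
tcp_pos: [0.5405, -0.2823, 0.0998]
ee_rot: [3.141, -0.001, 2.775]
contact_force: [0.7, 0.5, 1.7]
finger_gap: 0.0498
```

Run:
```python
from plan import *
loc();go((C(-40,0,24),np.pi+YAW))
for n in('scene','top'):
    s=snap(n); u,v=map(int,proj(s,C(-20,0,40))); c=s['color'][max(0,v-50):v+50,u-65:u+65,::-1]
    cv2.imwrite(f'pics/{n}2.png',cv2.resize(c,None,fx=5,fy=5,interpolation=cv2.INTER_CUBIC))
```

```text
carrier-local mm [-41.3   2.3  99.8]
now t 2.80 tcp [ 0.5405 -0.2823  0.0998] rpy [ 3.1409e+00 -7.0000e-04  2.7752e+00] F [0.7 0.5 1.7] gap 0.0498
  -> tool mm [-1.3 -2.3 75.8] len 75.9 spin -0.0004 (tool axes before spin)
```

View pics/scene2.png

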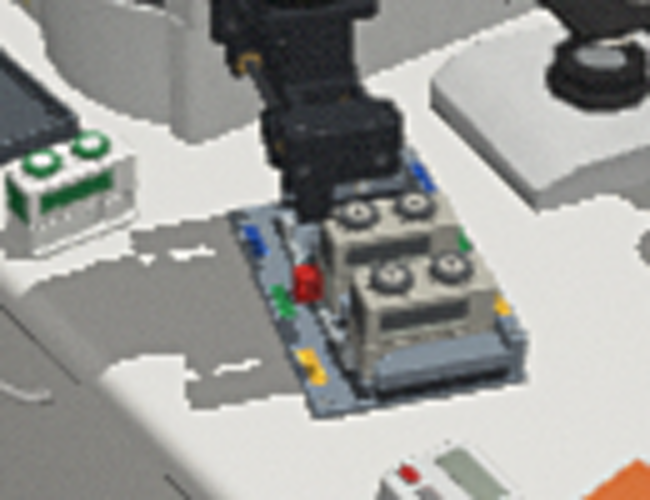

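View pics/top2.png

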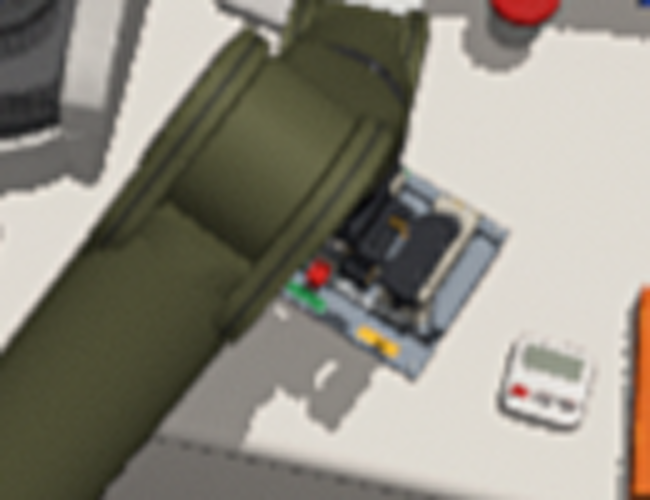

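play_rows(
  moves=[
    {"claw": 50, "offset": [-0.6, -2.3, 10], "spin": 0},
    {"claw": 50, "offset": [0, 0, 15], "spin": 0},
    {"claw": 50, "offset": [0, 0, 15], "spin": 0},
    {"claw": 50, "offset": [0, 0, 12], "spin": 0},
    {"claw": 50, "offset": [0, 0, 8], "spin": 0},
    {"claw": 50, "offset": [0, 0, 8], "spin": 0},
    {"claw": 50, "offset": [0, 0, 7], "spin": 0},
    {"claw": 50, "offset": [0, 0, 0], "spin": 0},
    {"claw": 10, "offset": [0, 0, 0], "spin": 0},
    {"claw": 5, "offset": [0, 0, 0], "spin": 0},
  ],
)

```text
clock: 3.73
tcp_pos: [0.5408, -0.2855, 0.0251]
ee_rot: [3.141, 0.001, 2.776]
contact_force: [-0.7, -0.0, -0.6]
finger_gap: 0.0389
```

play_rows(
  moves=[
    {"claw": 5, "offset": [0, 0, 0], "spin": 0},
    {"claw": 5, "offset": [0, 0, 0], "spin": 0},
    {"claw": 5, "offset": [0, 0, 0], "spin": 0},
    {"claw": 5, "offset": [0, 0, 0], "spin": 0},
    {"claw": 5, "offset": [0, 0, 0], "spin": 0},
    {"claw": 5, "offset": [0, 0, 0], "spin": 0},
    {"claw": 5, "offset": [0, 0, 0], "spin": 0},
    {"claw": 5, "offset": [0, 0, 0], "spin": 0},
    {"claw": 5, "offset": [0, 0, 0], "spin": 0},
    {"claw": 5, "offset": [0, 0, 0], "spin": 0},
  ],
)

```text
clock: 4.57
tcp_pos: [0.5403, -0.2863, 0.025]
ee_rot: [-3.14, 0.0, 2.775]
contact_force: [-0.4, -5.0, 5.1]
finger_gap: 0.0139
```

Run:
```python
from plan import *
loc();go((C(-40,0,24),np.pi+YAW))
```

```text
carrier-local mm [-40.   -1.5  25. ]
now t 4.57 tcp [ 0.5403 -0.2863  0.025 ] rpy [-3.1405e+00  4.0000e-04  2.7749e+00] F [-0.4 -5.   5.1] gap 0.0139
  -> tool mm [0.  1.5 1. ] len 1.8 spin -0.0007 (tool axes before spin)
```

play_rows(
  moves=[
    {"claw": 5, "offset": [0, -4, 0], "spin": 0},
    {"claw": 5, "offset": [0, -4, 0], "spin": 0},
    {"claw": 5, "offset": [0, -4, 0], "spin": 0},
    {"claw": 5, "offset": [0, -4, 0], "spin": 0},
    {"claw": 5, "offset": [0, -4, 0], "spin": 0},
    {"claw": 5, "offset": [0, -4, 0], "spin": 0},
    {"claw": 5, "offset": [0, -4, 0], "spin": 0},
    {"claw": 5, "offset": [0, -4, 0], "spin": 0},
    {"claw": 5, "offset": [0, -2, 0], "spin": 0},
    {"claw": 5, "offset": [0, 0, 0], "spin": 0},
  ],
)

```text
clock: 5.4
tcp_pos: [0.5294, -0.3148, 0.025]
ee_rot: [3.138, 0.001, 2.777]
contact_force: [0.1, 1.3, 6.1]
finger_gap: 0.0138
```

Run:
```python
from plan import *
loc()
```

```text
carrier-local mm [-39.9 -32.   25. ]
```

play_rows(
  moves=[
    {"claw": 5, "offset": [0, -1, 0], "spin": 0},
    {"claw": 5, "offset": [0, -1, 0], "spin": 0},
    {"claw": 5, "offset": [0, -1, 0], "spin": 0},
    {"claw": 5, "offset": [0, 0, 0], "spin": 0},
    {"claw": 5, "offset": [0, 0, 0], "spin": 0},
    {"claw": 5, "offset": [0, 0, 0], "spin": 0},
    {"claw": 5, "offset": [0, 0, 0], "spin": 0},
    {"claw": 5, "offset": [0, 0, 0], "spin": 0},
    {"claw": 5, "offset": [0, 0, 0], "spin": 0},
    {"claw": 5, "offset": [0, 0, 0], "spin": 0},
  ],
)

```text
clock: 6.23
tcp_pos: [0.5286, -0.3169, 0.025]
ee_rot: [3.137, 0.001, 2.778]
contact_force: [-0.6, 3.1, 6.1]
finger_gap: 0.0135
```

Run:
```python
from plan import *
loc()
```

```text
carrier-local mm [-39.9 -34.3  25. ]
```

play_rows(
  moves=[
    {"claw": 34, "offset": [0, 0, 0], "spin": 0},
    {"claw": 44, "offset": [0, 0, 0], "spin": 0},
    {"claw": 50, "offset": [0, 0, 0], "spin": 0},
    {"claw": 50, "offset": [0, 0, -10], "spin": 0},
    {"claw": 50, "offset": [0, 0, -20], "spin": 0},
    {"claw": 50, "offset": [0, 0, -25], "spin": 0},
    {"claw": 50, "offset": [0, 0, -25], "spin": 0},
    {"claw": 50, "offset": [-20, 11, 0], "spin": 0},
    {"claw": 50, "offset": [-20, 11, 0], "spin": 0},
    {"claw": 50, "offset": [-18, 11, 0], "spin": 0},
  ],
)

```text
clock: 7.07
tcp_pos: [0.5943, -0.3103, 0.1063]
ee_rot: [3.141, 0.002, 2.775]
contact_force: [0.0, 0.1, 0.1]
finger_gap: 0.05
```

Run:
```python
from plan import *
loc(); go((C(18,-1.7,43),np.pi+YAW))
s=snap('scene'); u,v=map(int,proj(s,C(-20,0,40))); c=s['color'][max(0,v-50):v+50,u-65:u+65,::-1]
cv2.imwrite(f'pics/scene3.png',cv2.resize(c,None,fx=5,fy=5,interpolation=cv2.INTER_CUBIC))
```

```text
carrier-local mm [ 19.   -4.6 106.3]
now t 7.07 tcp [ 0.5943 -0.3103  0.1063] rpy [3.1414e+00 1.8000e-03 2.7747e+00] F [0.  0.1 0.1] gap 0.05
  -> tool mm [ 1.   2.9 63.3] len 63.3 spin -0.0009 (tool axes before spin)
```

View pics/scene3.png

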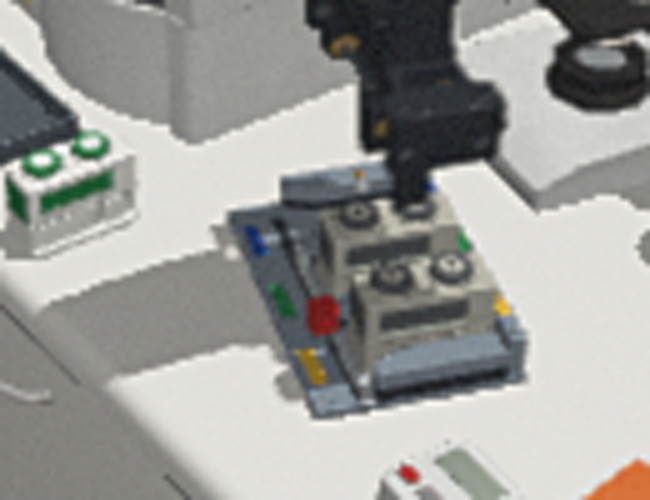

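play_rows(
  moves=[
    {"claw": 50, "offset": [0, 2, 0], "spin": 0},
    {"claw": 50, "offset": [0, 0, 15], "spin": 0},
    {"claw": 50, "offset": [0, 0, 15], "spin": 0},
    {"claw": 50, "offset": [0, 0, 15], "spin": 0},
    {"claw": 50, "offset": [0, 0, 10], "spin": 0},
    {"claw": 50, "offset": [0, 0, 8], "spin": 0},
    {"claw": 50, "offset": [0, 0, 0], "spin": 0},
    {"claw": 50, "offset": [0, 0, 0], "spin": 0},
    {"claw": 50, "offset": [0, 0, 0], "spin": 0},
    {"claw": 50, "offset": [0, 0, 0], "spin": 0},
  ],
)

```text
clock: 7.95
tcp_pos: [0.5945, -0.3082, 0.0425]
ee_rot: [3.142, 0.001, 2.776]
contact_force: [0.0, -0.3, 1.0]
finger_gap: 0.0499
```

Run:
```python
from plan import *
loc(); go((C(18,-1.7,43),np.pi+YAW))
```

```text
carrier-local mm [18.4 -2.6 42.5]
now t 7.95 tcp [ 0.5945 -0.3082  0.0425] rpy [3.1415e+00 1.4000e-03 2.7755e+00] F [ 0.  -0.3  1. ] gap 0.0499
  -> tool mm [ 0.4  0.9 -0.5] len 1.1 spin -0.0 (tool axes before spin)
```

play_rows(
  moves=[
    {"claw": 40, "offset": [0, 0, 0], "spin": 0},
    {"claw": 38, "offset": [0, 0, 0], "spin": 0},
    {"claw": 30, "offset": [0, 0, 0], "spin": 0},
    {"claw": 30, "offset": [0, 0, 0], "spin": 0},
    {"claw": 30, "offset": [0, 0, 0], "spin": 0},
    {"claw": 30, "offset": [0, 0, 0], "spin": 0},
    {"claw": 30, "offset": [0, 0, 0], "spin": 0},
    {"claw": 30, "offset": [0, 0, 0], "spin": 0},
    {"claw": 30, "offset": [0, 0, 0], "spin": 0},
    {"claw": 30, "offset": [0, 0, 0], "spin": 0},
  ],
)

```text
clock: 8.78
tcp_pos: [0.5943, -0.3079, 0.0422]
ee_rot: [3.141, 0.001, 2.776]
contact_force: [-0.8, 1.3, 5.5]
finger_gap: 0.0357
```

Run:
```python
from plan import *
loc(); go((C(18,-1.7,43),np.pi+YAW)); print(env.sense()['torque'])
```

```text
carrier-local mm [18.2 -2.3 42.2]
now t 8.78 tcp [ 0.5943 -0.3079  0.0422] rpy [3.1413e+00 8.0000e-04 2.7757e+00] F [-0.8  1.3  5.5] gap 0.0357
  -> tool mm [ 0.2  0.6 -0.8] len 1.0 spin 0.0001 (tool axes before spin)
[0.23586338 0.06991418 0.03179034]
```

play_rows(
  moves=[
    {"claw": 30, "offset": [4, 0, 0], "spin": 0},
    {"claw": 30, "offset": [4, 0, 0], "spin": 0},
    {"claw": 30, "offset": [6, 0, 0], "spin": 0},
    {"claw": 30, "offset": [6, 0, 0], "spin": 0},
    {"claw": 30, "offset": [6, 0, 0], "spin": 0},
    {"claw": 30, "offset": [6, 0, 0], "spin": 0},
    {"claw": 30, "offset": [7, 0, 0], "spin": 0},
    {"claw": 30, "offset": [7, 0, 0], "spin": 0},
    {"claw": 30, "offset": [7, 0, 0], "spin": 0},
    {"claw": 30, "offset": [7, 0, 0], "spin": 0},
  ],
)

```text
clock: 9.62
tcp_pos: [0.538, -0.2866, 0.0422]
ee_rot: [3.141, 0.002, 2.776]
contact_force: [3.3, -2.0, 2.4]
finger_gap: 0.0355
```

Run:
```python
from plan import *
loc(); go((C(18,-1.7,43),np.pi+YAW)); print(env.sense()['torque'])
s=snap('scene'); u,v=map(int,proj(s,C(-20,0,40))); c=s['color'][max(0,v-50):v+50,u-65:u+65,::-1]
cv2.imwrite(f'pics/scene4.png',cv2.resize(c,None,fx=5,fy=5,interpolation=cv2.INTER_CUBIC))
```

```text
carrier-local mm [-42.   -2.6  42.2]
now t 9.62 tcp [ 0.538  -0.2866  0.0422] rpy [3.1415e+00 1.9000e-03 2.7755e+00] F [ 3.3 -2.   2.4] gap 0.0355
  -> tool mm [-60.    0.9  -0.8] len 60.0 spin -0.0 (tool axes before spin)
[-0.22723718 -0.50719854  0.00912958]
```

View pics/scene4.png

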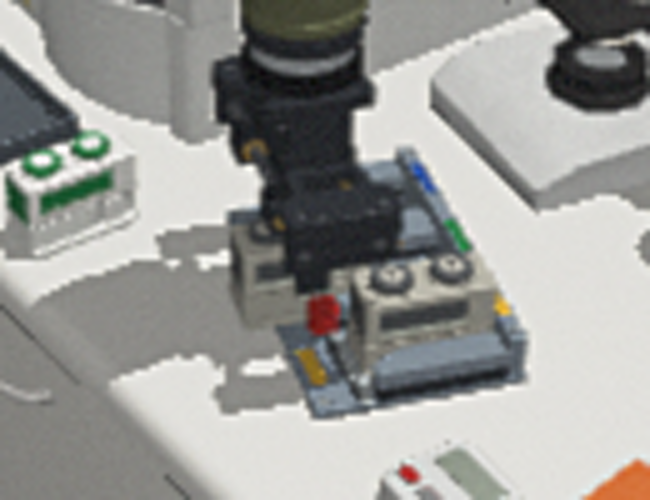

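play_rows(
  moves=[
    {"claw": 30, "offset": [8, 0, 0], "spin": 0},
    {"claw": 30, "offset": [8, 0, 0], "spin": 0},
    {"claw": 30, "offset": [8, 0, 0], "spin": 0},
    {"claw": 30, "offset": [8, 0, 0], "spin": 0},
    {"claw": 30, "offset": [8, 0, 0], "spin": 0},
    {"claw": 30, "offset": [8, 0, 0], "spin": 0},
    {"claw": 30, "offset": [7, 0, 0], "spin": 0},
    {"claw": 30, "offset": [0, 0, -15], "spin": 0},
    {"claw": 30, "offset": [0, 0, -25], "spin": 0},
    {"claw": 30, "offset": [0, 0, -25], "spin": 0},
  ],
)

```text
clock: 10.5
tcp_pos: [0.4821, -0.2654, 0.1053]
ee_rot: [-3.141, -0.01, 2.776]
contact_force: [0.4, 0.1, -1.3]
finger_gap: 0.0361
```

Run:
```python
from plan import *
from edge import *
loc(); go((C(18,-1.7,43),np.pi+YAW))
for n in('scene','top'):
    s=snap(n,n+'5.png'); P=cloud(s); g=s['color'].astype(int)
    m=(g.sum(2)<300)&(P[...,0]>.36)&(P[...,0]<.56)&(P[...,1]>-.13)&(P[...,1]<.15)&(P[...,2]<.035)&(P[...,2]>-.01)
    k,lab,st,c=cv2.connectedComponentsWithStats(m.astype(np.uint8)); i=1+np.argmax(st[1:,4]); q=P[lab==i]
    r=cv2.minAreaRect((q[:,:2]*1e3).astype(np.float32)); print(n,st[i],c[i],np.percentile(q[:,2],[5,50,95]).round(4),r)
```

```text
carrier-local mm [-101.8   -2.9  105.3]
now t 10.50 tcp [ 0.4821 -0.2654  0.1053] rpy [-3.1409 -0.0098  2.7759] F [ 0.4  0.1 -1.3] gap 0.0361
  -> tool mm [-119.8    1.1   62.3] len 135.1 spin 0.0003 (tool axes before spin)
scene [193 169  43  29 742] [213.05929919 182.95687332] [0.0023 0.006  0.0176] ((477.99267578125, 39.34130096435547), (158.0872039794922, 106.54853057861328), 88.87152099609375)
top [175 186  43  34 973] [196.51181912 202.56012333] [-0.0021  0.0056  0.0187] ((479.2676086425781, 40.890037536621094), (148.11141967773438, 109.57024383544922), 89.47430419921875)
```

View pics/scene5.png

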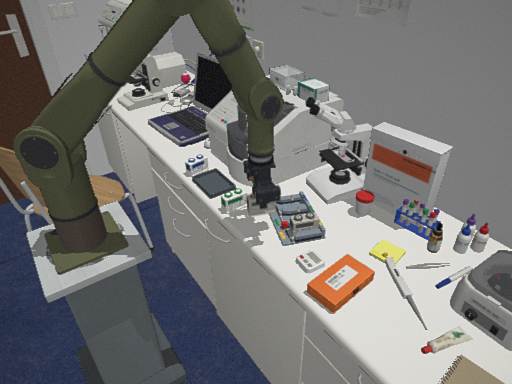

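Run:
```python
from edge import *
o=np.array([.478,.040]);yaw=-.012
ex=np.array([np.cos(yaw),np.sin(yaw)]);ey=np.array([-ex[1],ex[0]])
W=lambda x,y,z:np.r_[o+ex*x/1e3+ey*y/1e3,z/1e3]
for n in('scene','top'):
    s=snap(n)
    for nm,A,B,z in [('front z0',(-53,-75),(-53,75),0),('back z18',(53,-75),(53,75),18),('right z0',(-53,-75),(53,-75),0),('left z18',(-53,75),(53,75),18)]:
        px=edgepts(s,W(*A,z),W(*B,z),half=4); 
        c,d,m,sd=fitline(s,px,z/1e3); l=np.array([(c-o)@ex,(c-o)@ey])*1e3
        print(n,nm,'local centre',l.round(1),'dir deg',np.degrees(np.arctan2(d[1],d[0])).round(2),m,'of',len(px),'sd mm',(sd*1e3).round(2))
```

```text
scene front z0 local centre [-53.4  -2.2] dir deg 89.27 60 of 60 sd mm 0.55
scene back z18 local centre [52.8 -2.1] dir deg 89.37 60 of 60 sd mm 0.48
scene right z0 local centre [ -2.6 -71.1] dir deg -0.35 50 of 60 sd mm 0.9
scene left z18 local centre [-0.8 75.9] dir deg -0.45 57 of 60 sd mm 1.18
top front z0 local centre [-50.3   0.5] dir deg 89.55 57 of 60 sd mm 0.74
top back z18 local centre [55.7  2.5] dir deg 89.51 54 of 60 sd mm 0.63
top right z0 local centre [  4.1 -72.9] dir deg -0.62 54 of 60 sd mm 0.59
top left z18 local centre [ 0.8 75.6] dir deg -1.02 57 of 60 sd mm 0.59
```

Run:
```python
from plan import *
print(env.sense()['joints'].round(2))
go(([.46,-.24,.16],2.776),([.46,-.24,.16],3.13),([.465,.074,.16],3.13),([.479,.074,.042],3.13))
```

```text
[ 0.59  0.82 -0.29  1.89  0.46  0.5   1.19]
now t 10.70 tcp [ 0.4842 -0.2664  0.1058] rpy [-3.1411 -0.0041  2.7754] F [-0.9 -0.2 -1.1] gap 0.0358
  -> tool mm [ 32.   15.9 -54.2] len 64.9 spin -0.0006 (tool axes before spin)
  -> tool mm [ 0.  0. -0.] len 0.0 spin -0.354 (tool axes before spin)
  -> tool mm [ -1.4 314.   -0. ] len 314.0 spin -0.0 (tool axes before spin)
  -> tool mm [-14.    0.2 118. ] len 118.8 spin -0.0 (tool axes before spin)
```

play_rows(
  moves=[
    {"claw": 30, "offset": [8, 4, -18], "spin": 0},
    {"claw": 30, "offset": [12, 6, -18], "spin": 0},
    {"claw": 30, "offset": [12, 6, -18], "spin": 0},
    {"claw": 30, "offset": [0, 0, 0], "spin": -0.118},
    {"claw": 30, "offset": [0, 0, 0], "spin": -0.118},
    {"claw": 30, "offset": [0, 0, 0], "spin": -0.118},
    {"claw": 30, "offset": [0, 10, 0], "spin": 0},
    {"claw": 30, "offset": [0, 20, 0], "spin": 0},
    {"claw": 30, "offset": [0, 28, 0], "spin": 0},
    {"claw": 30, "offset": [0, 30, 0], "spin": 0},
  ],
)

```text
clock: 11.53
tcp_pos: [0.4615, -0.1515, 0.1592]
ee_rot: [3.141, -0.004, 3.123]
contact_force: [0.6, 0.3, -1.4]
finger_gap: 0.0357
```

play_rows(
  moves=[
    {"claw": 30, "offset": [0, 30, 0], "spin": 0},
    {"claw": 30, "offset": [0, 30, 0], "spin": 0},
    {"claw": 30, "offset": [0, 30, 0], "spin": 0},
    {"claw": 30, "offset": [0, 30, 0], "spin": 0},
    {"claw": 30, "offset": [0, 30, 0], "spin": 0},
    {"claw": 30, "offset": [0, 28, 0], "spin": 0},
    {"claw": 30, "offset": [-2, 22, 0], "spin": 0},
    {"claw": 30, "offset": [-4, 16, 0], "spin": 0},
    {"claw": 30, "offset": [-4, 6, 0], "spin": 0},
    {"claw": 30, "offset": [-4, 4, 0], "spin": 0},
  ],
)

```text
clock: 12.37
tcp_pos: [0.479, 0.0745, 0.1598]
ee_rot: [-3.141, -0.003, 3.13]
contact_force: [0.5, -0.1, -2.2]
finger_gap: 0.0358
```

Run:
```python
from plan import *
go(([.479,.074,.041],3.13))
s=snap('scene','scene6.png')
```

```text
now t 12.37 tcp [0.479  0.0745 0.1598] rpy [-3.1411e+00 -2.7000e-03  3.1299e+00] F [ 0.5 -0.1 -2.2] gap 0.0358
  -> tool mm [ -0.   -0.5 118.8] len 118.8 spin -0.0001 (tool axes before spin)
```

View pics/scene6.png

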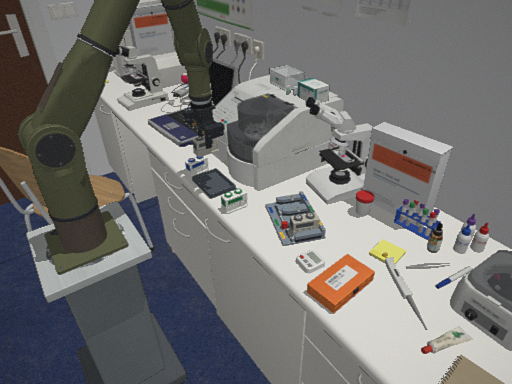

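play_rows(
  moves=[
    {"claw": 30, "offset": [0, 0, 15], "spin": 0},
    {"claw": 30, "offset": [0, 0, 20], "spin": 0},
    {"claw": 30, "offset": [0, 0, 25], "spin": 0},
    {"claw": 30, "offset": [0, 0, 20], "spin": 0},
    {"claw": 30, "offset": [0, 0, 15], "spin": 0},
    {"claw": 30, "offset": [0, 0, 12], "spin": 0},
    {"claw": 30, "offset": [0, 0, 7], "spin": 0},
    {"claw": 30, "offset": [0, 0, 4], "spin": 0},
    {"claw": 30, "offset": [0, 0, 0], "spin": 0},
    {"claw": 30, "offset": [0, 0, 0], "spin": 0},
  ],
)

```text
clock: 13.25
tcp_pos: [0.4803, 0.0729, 0.043]
ee_rot: [-3.141, 0.0, 3.129]
contact_force: [0.7, -0.1, -1.0]
finger_gap: 0.0359
```

play_rows(
  moves=[
    {"claw": 30, "offset": [0, 0, 2], "spin": 0},
    {"claw": 30, "offset": [0, 0, 1], "spin": 0},
    {"claw": 30, "offset": [0, 0, 1], "spin": 0},
    {"claw": 30, "offset": [0, 0, 0], "spin": 0},
    {"claw": 30, "offset": [0, 0, 0], "spin": 0},
    {"claw": 30, "offset": [0, 0, 0], "spin": 0},
    {"claw": 30, "offset": [0, 0, 0], "spin": 0},
    {"claw": 30, "offset": [0, 0, 0], "spin": 0},
    {"claw": 30, "offset": [0, 0, 0], "spin": 0},
    {"claw": 30, "offset": [0, 0, 0], "spin": 0},
  ],
)

```text
clock: 14.08
tcp_pos: [0.4801, 0.0734, 0.0387]
ee_rot: [3.141, 0.0, 3.13]
contact_force: [0.7, -0.0, -2.4]
finger_gap: 0.0357
```

play_rows(
  moves=[
    {"claw": 30, "offset": [0, 0, 1], "spin": 0},
    {"claw": 30, "offset": [0, 0, 0.5], "spin": 0},
    {"claw": 40, "offset": [0, 0, 0], "spin": 0},
    {"claw": 46, "offset": [0, 0, 0], "spin": 0},
    {"claw": 50, "offset": [0, 0, 0], "spin": 0},
    {"claw": 50, "offset": [0, 0, 0], "spin": 0},
    {"claw": 50, "offset": [0, 0, -10], "spin": 0},
    {"claw": 50, "offset": [0, 0, -25], "spin": 0},
    {"claw": 50, "offset": [0, 0, -35], "spin": 0},
    {"claw": 50, "offset": [0, 0, -40], "spin": 0},
  ],
)

```text
clock: 14.92
tcp_pos: [0.4789, 0.0731, 0.1473]
ee_rot: [-3.14, -0.004, 3.13]
contact_force: [1.6, -0.1, 0.2]
finger_gap: 0.0501
```

Run:
```python
from plan import *
import plan
plan.O[:]=C(0,-2.2,0)[:2]; print(plan.O)
go(([.44,-.2,.16],3.13),([.44,-.2,.16],np.pi+YAW),(C(18,-66,110),np.pi+YAW),(C(18,-66,43),np.pi+YAW))
s=snap('scene','scene7.png')
```

```text
[ 0.57741266 -0.30125429]
now t 14.92 tcp [0.4789 0.0731 0.1473] rpy [-3.1405 -0.0037  3.1302] F [ 1.6 -0.1  0.2] gap 0.0501
  -> tool mm [  35.8 -273.5  -12.7] len 276.1 spin 0.0002 (tool axes before spin)
  -> tool mm [ 0.  0. -0.] len 0.0 spin 0.3544 (tool axes before spin)
  -> tool mm [-182.5 -111.4   50. ] len 219.6 spin -0.0 (tool axes before spin)
  -> tool mm [ 0.  0. 67.] len 67.0 spin -0.0 (tool axes before spin)
```

View pics/scene7.png

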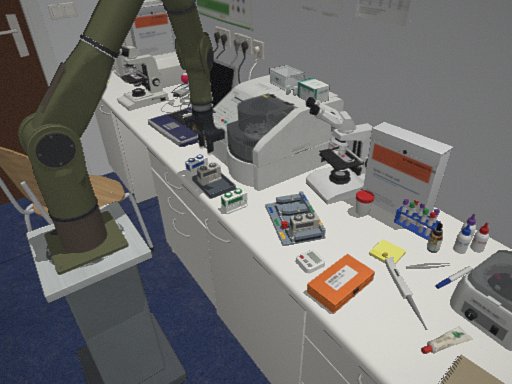

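```bash
sed -i 's/^O=.*/O=np.array([.5774,-.3013]); YAW=-.366/' plan.py
```

play_rows(
  moves=[
    {"claw": 50, "offset": [4, -15, -12], "spin": 0},
    {"claw": 50, "offset": [4, -26, 0], "spin": 0},
    {"claw": 50, "offset": [4, -32, 0], "spin": 0},
    {"claw": 50, "offset": [4, -32, 0], "spin": 0},
    {"claw": 50, "offset": [4, -32, 0], "spin": 0},
    {"claw": 50, "offset": [4, -32, 0], "spin": 0},
    {"claw": 50, "offset": [4, -32, 0], "spin": 0},
    {"claw": 50, "offset": [4, -32, 0], "spin": 0},
    {"claw": 50, "offset": [4, -25, 0], "spin": 0},
    {"claw": 50, "offset": [0, -16, 0], "spin": 0},
  ],
)

```text
clock: 15.8
tcp_pos: [0.4389, -0.2038, 0.1588]
ee_rot: [-3.14, -0.002, 3.125]
contact_force: [-0.1, 0.1, 0.4]
finger_gap: 0.0501
```

play_rows(
  moves=[
    {"claw": 50, "offset": [0, 0, 0], "spin": 0.118},
    {"claw": 50, "offset": [0, 0, 0], "spin": 0.118},
    {"claw": 50, "offset": [0, 0, 0], "spin": 0.118},
    {"claw": 50, "offset": [-26, -16, 0], "spin": 0},
    {"claw": 50, "offset": [-26, -16, 0], "spin": 0},
    {"claw": 50, "offset": [-26, -16, 0], "spin": 0},
    {"claw": 50, "offset": [-26, -16, 0], "spin": 0},
    {"claw": 50, "offset": [-26, -16, 10], "spin": 0},
    {"claw": 50, "offset": [-26, -16, 20], "spin": 0},
    {"claw": 50, "offset": [-26, -16, 20], "spin": 0},
  ],
)

```text
clock: 16.63
tcp_pos: [0.5716, -0.3715, 0.109]
ee_rot: [-3.141, 0.001, 2.775]
contact_force: [0.7, -0.5, 0.1]
finger_gap: 0.0505
```

play_rows(
  moves=[
    {"claw": 50, "offset": [0, 0, 0], "spin": 0},
    {"claw": 50, "offset": [0, 0, 0], "spin": 0},
    {"claw": 50, "offset": [0, 0, 0], "spin": 0},
    {"claw": 50, "offset": [0, 0, 0], "spin": 0},
    {"claw": 50, "offset": [0, 0, 0], "spin": 0},
    {"claw": 50, "offset": [0, 0, 0], "spin": 0},
    {"claw": 50, "offset": [0, 0, 0], "spin": 0},
    {"claw": 50, "offset": [0, 0, 0], "spin": 0},
    {"claw": 50, "offset": [0, 0, 0], "spin": 0},
    {"claw": 50, "offset": [0, 0, 0], "spin": 0},
  ],
)

```text
clock: 17.47
tcp_pos: [0.5707, -0.3699, 0.1093]
ee_rot: [-3.142, 0.0, 2.776]
contact_force: [-0.2, 0.6, -0.7]
finger_gap: 0.05
```

Run:
```python
from plan import *
loc();go((C(18,-66,43),np.pi+YAW))
```

```text
carrier-local mm [ 18.3 -66.4 109.3]
now t 17.47 tcp [ 0.5707 -0.3699  0.1093] rpy [-3.1416e+00  1.0000e-04  2.7757e+00] F [-0.2  0.6 -0.7] gap 0.05
  -> tool mm [ 0.3  0.4 66.3] len 66.3 spin 0.0001 (tool axes before spin)
```

play_rows(
  moves=[
    {"claw": 50, "offset": [0, 0, 15], "spin": 0},
    {"claw": 50, "offset": [0, 0, 18], "spin": 0},
    {"claw": 50, "offset": [0, 0, 15], "spin": 0},
    {"claw": 50, "offset": [0, 0, 10], "spin": 0},
    {"claw": 50, "offset": [0, 0, 8], "spin": 0},
    {"claw": 50, "offset": [0, 0, 0], "spin": 0},
    {"claw": 42, "offset": [0, 0, 0], "spin": 0},
    {"claw": 38, "offset": [0, 0, 0], "spin": 0},
    {"claw": 30, "offset": [0, 0, 0], "spin": 0},
    {"claw": 30, "offset": [0, 0, 0], "spin": 0},
  ],
)

```text
clock: 18.3
tcp_pos: [0.5715, -0.37, 0.0441]
ee_rot: [3.141, 0.002, 2.776]
contact_force: [0.4, 0.0, 0.9]
finger_gap: 0.0356
```

play_rows(
  moves=[
    {"claw": 30, "offset": [0, 0, 0], "spin": 0},
    {"claw": 30, "offset": [0, 0, 0], "spin": 0},
    {"claw": 30, "offset": [0, 0, 0], "spin": 0},
    {"claw": 30, "offset": [0, 0, 0], "spin": 0},
    {"claw": 30, "offset": [0, 0, 0], "spin": 0},
    {"claw": 30, "offset": [0, 0, 0], "spin": 0},
    {"claw": 30, "offset": [0, 0, 0], "spin": 0},
    {"claw": 30, "offset": [0, 0, 0], "spin": 0},
    {"claw": 30, "offset": [0, 0, 0], "spin": 0},
    {"claw": 30, "offset": [0, 0, 0], "spin": 0},
  ],
)

```text
clock: 19.13
tcp_pos: [0.5715, -0.3699, 0.044]
ee_rot: [3.141, 0.002, 2.776]
contact_force: [0.2, 2.4, 6.4]
finger_gap: 0.0358
```

Run:
```python
from plan import *
loc();go((C(18,-66,43),np.pi+YAW))
```

```text
carrier-local mm [ 19.  -66.2  44. ]
now t 19.13 tcp [ 0.5715 -0.3699  0.044 ] rpy [3.1414e+00 1.6000e-03 2.7757e+00] F [0.2 2.4 6.4] gap 0.0358
  -> tool mm [1.  0.2 1. ] len 1.5 spin 0.0001 (tool axes before spin)
```

play_rows(
  moves=[
    {"claw": 30, "offset": [4, 0, 0], "spin": 0},
    {"claw": 30, "offset": [4, 0, 0], "spin": 0},
    {"claw": 30, "offset": [6, 0, 0], "spin": 0},
    {"claw": 30, "offset": [6, 0, 0], "spin": 0},
    {"claw": 30, "offset": [6, 0, 0], "spin": 0},
    {"claw": 30, "offset": [6, 0, 0], "spin": 0},
    {"claw": 30, "offset": [7, 0, 0], "spin": 0},
    {"claw": 30, "offset": [7, 0, 0], "spin": 0},
    {"claw": 30, "offset": [7, 0, 0], "spin": 0},
    {"claw": 30, "offset": [7, 0, 0], "spin": 0},
  ],
)

```text
clock: 19.97
tcp_pos: [0.5154, -0.3487, 0.044]
ee_rot: [-3.142, 0.003, 2.776]
contact_force: [3.9, -1.3, 5.8]
finger_gap: 0.0361
```

Run:
```python
from plan import *
loc();go((C(18,-66,43),np.pi+YAW))
s=snap('scene'); u,v=map(int,proj(s,C(-20,0,40))); c=s['color'][max(0,v-50):v+50,u-65:u+65,::-1]
cv2.imwrite(f'pics/scene8.png',cv2.resize(c,None,fx=5,fy=5,interpolation=cv2.INTER_CUBIC))
```

```text
carrier-local mm [-40.9 -66.5  44. ]
now t 19.97 tcp [ 0.5154 -0.3487  0.044 ] rpy [-3.1416e+00  3.1000e-03  2.7757e+00] F [ 3.9 -1.3  5.8] gap 0.0361
  -> tool mm [-58.9   0.5   1. ] len 59.0 spin 0.0001 (tool axes before spin)
```

View pics/scene8.png

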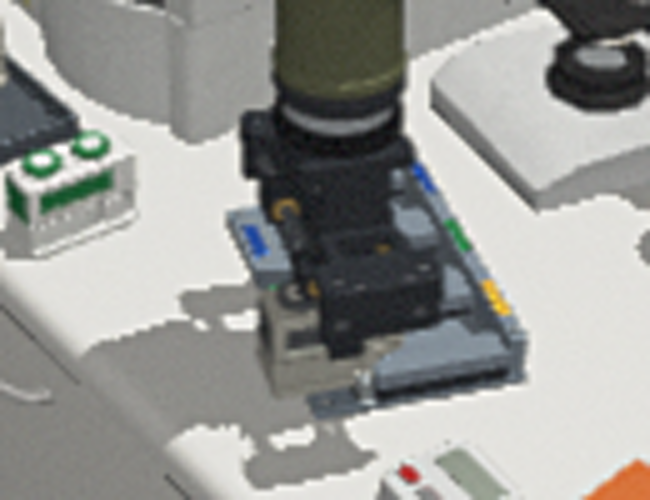

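play_rows(
  moves=[
    {"claw": 30, "offset": [8, 0, 0], "spin": 0},
    {"claw": 30, "offset": [8, 0, 0], "spin": 0},
    {"claw": 30, "offset": [8, 0, 0], "spin": 0},
    {"claw": 30, "offset": [8, 0, 0], "spin": 0},
    {"claw": 30, "offset": [8, 0, 0], "spin": 0},
    {"claw": 30, "offset": [8, 0, 0], "spin": 0},
    {"claw": 30, "offset": [7, 0, 0], "spin": 0},
    {"claw": 30, "offset": [0, 0, -15], "spin": 0},
    {"claw": 30, "offset": [0, 0, -25], "spin": 0},
    {"claw": 30, "offset": [0, 0, -25], "spin": 0},
  ],
)

```text
clock: 20.85
tcp_pos: [0.4584, -0.3269, 0.1064]
ee_rot: [3.141, -0.011, 2.776]
contact_force: [0.6, -1.2, -1.6]
finger_gap: 0.0359
```

play_rows(
  moves=[
    {"claw": 30, "offset": [0, 0, -25], "spin": 0},
    {"claw": 30, "offset": [0, 0, -25], "spin": 0},
    {"claw": 30, "offset": [0, 0, 0], "spin": -0.118},
    {"claw": 30, "offset": [0, 0, 0], "spin": -0.118},
    {"claw": 30, "offset": [0, 0, 0], "spin": -0.118},
    {"claw": 30, "offset": [0, 0, 0], "spin": 0},
    {"claw": 30, "offset": [0, 0, 0], "spin": 0},
    {"claw": 30, "offset": [0, 0, 0], "spin": 0},
    {"claw": 30, "offset": [0, 0, 0], "spin": 0},
    {"claw": 30, "offset": [0, 0, 0], "spin": 0},
  ],
)

```text
clock: 21.68
tcp_pos: [0.4629, -0.3285, 0.1578]
ee_rot: [3.141, -0.001, 3.129]
contact_force: [-0.2, 0.3, -2.2]
finger_gap: 0.0359
```

Run:
```python
from plan import *
loc();go(([.465,.008,.16],3.13),([.479,.008,.16],3.13))
```

```text
carrier-local mm [-97.2 -66.3 157.8]
now t 21.68 tcp [ 0.4629 -0.3285  0.1578] rpy [ 3.1412e+00 -1.3000e-03  3.1286e+00] F [-0.2  0.3 -2.2] gap 0.0359
  -> tool mm [  2.2 336.5  -2.2] len 336.5 spin -0.0014 (tool axes before spin)
  -> tool mm [-14.    0.2  -0. ] len 14.0 spin -0.0 (tool axes before spin)
```

play_rows(
  moves=[
    {"claw": 30, "offset": [0, 15, 0], "spin": 0},
    {"claw": 30, "offset": [0, 30, 0], "spin": 0},
    {"claw": 30, "offset": [0, 38, 0], "spin": 0},
    {"claw": 30, "offset": [0, 40, 0], "spin": 0},
    {"claw": 30, "offset": [0, 40, 0], "spin": 0},
    {"claw": 30, "offset": [0, 40, 0], "spin": 0},
    {"claw": 30, "offset": [0, 40, 0], "spin": 0},
    {"claw": 30, "offset": [-4, 40, 0], "spin": 0},
    {"claw": 30, "offset": [-4, 34, 0], "spin": 0},
    {"claw": 30, "offset": [-5, 19, 0], "spin": 0},
  ],
)

```text
clock: 22.52
tcp_pos: [0.4805, 0.0127, 0.1586]
ee_rot: [3.139, 0.001, 3.135]
contact_force: [0.4, -0.4, -1.2]
finger_gap: 0.0356
```

play_rows(
  moves=[
    {"claw": 30, "offset": [0, 0, 15], "spin": 0},
    {"claw": 30, "offset": [0, 0, 20], "spin": 0},
    {"claw": 30, "offset": [0, 0, 20], "spin": 0},
    {"claw": 30, "offset": [0, 0, 15], "spin": 0},
    {"claw": 30, "offset": [0, 0, 10], "spin": 0},
    {"claw": 30, "offset": [0, 0, 0], "spin": 0},
    {"claw": 30, "offset": [0, 0, 0], "spin": 0},
    {"claw": 30, "offset": [0, 0, 0], "spin": 0},
    {"claw": 30, "offset": [0, 0, 0], "spin": 0},
    {"claw": 30, "offset": [0, 0, 0], "spin": 0},
  ],
)

```text
clock: 23.35
tcp_pos: [0.4809, 0.007, 0.0789]
ee_rot: [3.141, 0.001, 3.129]
contact_force: [0.5, -0.4, -1.8]
finger_gap: 0.0357
```

Run:
```python
from plan import *
loc();go(([.479,.008,.039],3.13))
s=snap('scene'); u,v=map(int,proj(s,[.47,.04,.05])); c=s['color'][max(0,v-50):v+50,u-65:u+65,::-1]
cv2.imwrite(f'pics/scene9.png',cv2.resize(c,None,fx=5,fy=5,interpolation=cv2.INTER_CUBIC))
```

```text
carrier-local mm [-200.5  253.4   78.9]
now t 23.35 tcp [0.4809 0.007  0.0789] rpy [3.1413e+00 1.5000e-03 3.1292e+00] F [ 0.5 -0.4 -1.8] gap 0.0357
  -> tool mm [ 1.9  0.9 39.9] len 40.0 spin -0.0008 (tool axes before spin)
```

View pics/scene9.png

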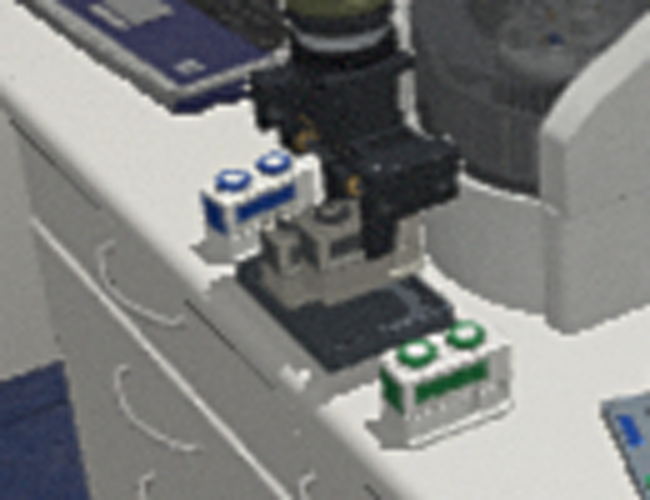

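play_rows(
  moves=[
    {"claw": 30, "offset": [2, 0, 12], "spin": 0},
    {"claw": 30, "offset": [0, 0, 12], "spin": 0},
    {"claw": 30, "offset": [0, 0, 8], "spin": 0},
    {"claw": 30, "offset": [0, 0, 4], "spin": 0},
    {"claw": 30, "offset": [0, 0, 2], "spin": 0},
    {"claw": 30, "offset": [0, 0, 1], "spin": 0},
    {"claw": 30, "offset": [0, 0, 0], "spin": 0},
    {"claw": 30, "offset": [0, 0, 0], "spin": 0},
    {"claw": 30, "offset": [0, 0, 0], "spin": 0},
    {"claw": 30, "offset": [0, 0, 0], "spin": 0},
  ],
)

```text
clock: 24.23
tcp_pos: [0.4785, 0.0072, 0.0398]
ee_rot: [3.141, 0.001, 3.13]
contact_force: [-0.9, 0.8, 5.8]
finger_gap: 0.036
```

play_rows(
  moves=[
    {"claw": 30, "offset": [0, 0, 0.5], "spin": 0},
    {"claw": 30, "offset": [0, 0, 0], "spin": 0},
    {"claw": 40, "offset": [0, 0, 0], "spin": 0},
    {"claw": 46, "offset": [0, 0, 0], "spin": 0},
    {"claw": 50, "offset": [0, 0, 0], "spin": 0},
    {"claw": 50, "offset": [0, 0, 0], "spin": 0},
    {"claw": 50, "offset": [0, 0, -10], "spin": 0},
    {"claw": 50, "offset": [0, 0, -25], "spin": 0},
    {"claw": 50, "offset": [0, 0, -35], "spin": 0},
    {"claw": 50, "offset": [0, 0, -40], "spin": 0},
  ],
)

```text
clock: 25.07
tcp_pos: [0.4771, 0.0069, 0.1488]
ee_rot: [-3.141, -0.004, 3.13]
contact_force: [0.5, -0.5, -1.1]
finger_gap: 0.0503
```

play_rows(
  moves=[
    {"claw": 50, "offset": [5, -15, 0], "spin": 0},
    {"claw": 50, "offset": [5, -25, 0], "spin": 0},
    {"claw": 50, "offset": [0, -25, 0], "spin": 0},
    {"claw": 50, "offset": [0, -25, 0], "spin": 0},
    {"claw": 50, "offset": [0, -25, 0], "spin": 0},
    {"claw": 50, "offset": [0, -25, 0], "spin": 0},
    {"claw": 50, "offset": [0, -25, 0], "spin": 0},
    {"claw": 50, "offset": [0, -20, 0], "spin": 0},
    {"claw": 50, "offset": [0, -15, 0], "spin": 0},
    {"claw": 50, "offset": [0, -10, 0], "spin": 0},
  ],
)

```text
clock: 25.9
tcp_pos: [0.4652, -0.2051, 0.1484]
ee_rot: [-3.141, -0.001, 3.127]
contact_force: [0.2, 0.1, 0.3]
finger_gap: 0.0498
```

Run:
```python
from plan import *
from meas import blobs
go()
for n in ('scene','top'):
    s=snap(n); P=cloud(s); print(n)
    for k in('blue','green'): blobs(s,P,k)
    u,v=map(int,proj(s,[.47,.04,.05])); c=s['color'][max(0,v-50):v+50,u-65:u+65,::-1]
    cv2.imwrite(f'pics/{n}10.png',cv2.resize(c,None,fx=5,fy=5,interpolation=cv2.INTER_CUBIC))
```

```text
now t 25.90 tcp [ 0.4652 -0.2051  0.1484] rpy [-3.1409e+00 -7.0000e-04  3.1266e+00] F [0.2 0.1 0.3] gap 0.0498
scene
  blue px [199.1 156.9] area 8 cloud med [0.4849 0.1568 0.0633] z rng [0.06  0.065]
  blue px [191.1 160.4] area 7 cloud med [0.4463 0.1544 0.061 ] z rng [0.06  0.065]
  blue px [197.6 164.1] area 32 cloud med [0.4698 0.1424 0.0436] z rng [0.037 0.05 ]
  blue px [187.2 166.7] area 12 cloud med [0.4327 0.1589 0.0381] z rng [0.029 0.046]
  blue px [304. 197.] area 11 cloud med [ 0.6626 -0.2591  0.0382] z rng [0.037 0.042]
  blue px [270.7 209.8] area 18 cloud med [ 0.5539 -0.2218  0.0095] z rng [0.007 0.012]
  green px [237.5 191.8] area 8 cloud med [ 0.4795 -0.1328  0.0629] z rng [0.062 0.065]
  green px [228.  195.3] area 11 cloud med [ 0.4411 -0.1325  0.0638] z rng [0.061 0.066]
  green px [234.6 199.9] area 34 cloud med [ 0.4606 -0.141   0.0428] z rng [0.038 0.048]
  green px [223. 202.] area 15 cloud med [ 0.4276 -0.1218  0.0369] z rng [0.028 0.048]
  green px [310.8 208.4] area 13 cloud med [ 0.6391 -0.3204  0.0388] z rng [0.038 0.041]
  green px [276.1 221.5] area 17 cloud med [ 0.5298 -0.282   0.0092] z rng [0.008 0.011]
top
  blue px [281.9 173.3] area 14 cloud med [ 0.6655 -0.2611  0.0391] z rng [0.032 0.045]
  blue px [165.9 189.4] area 7 cloud med [0.4875 0.1585 0.0619] z rng [0.057 0.064]
  blue px [165.2 199.2] area 5 cloud med [0.4496 0.1514 0.0618] z rng [0.058 0.067]
  blue px [164.  204.4] area 7 cloud med [0.4347 0.1555 0.0427] z rng [0.036 0.046]
  green px [296.  181.8] area 14 cloud med [ 0.644  -0.3216  0.0371] z rng [0.033 0.044]
```

View pics/scene10.png

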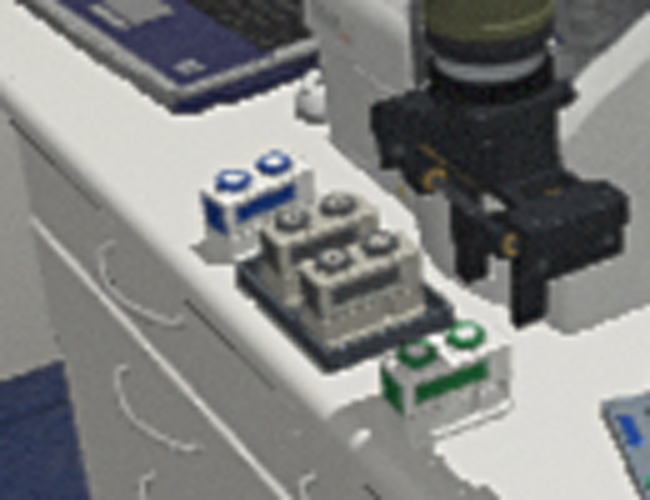

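View pics/top10.png

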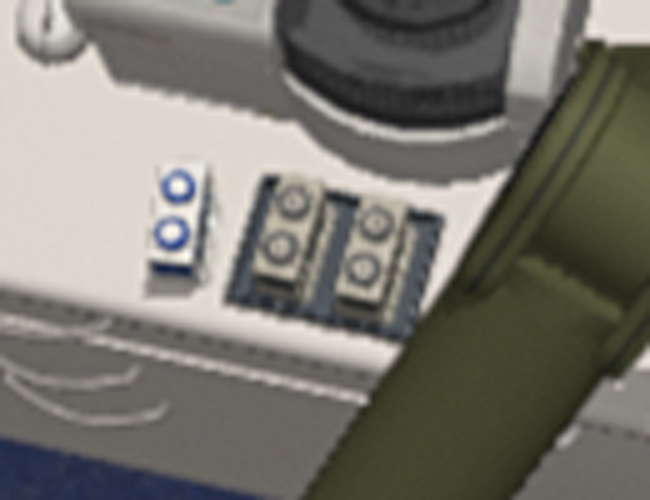

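```bash
cat > caps.py <<'E'
from h import *
def caps(kind,names=('scene','top'),box=(.38,.56,-.4,.4)):
    for n in names:
        s=snap(n);P=cloud(s); f=4
        up=cv2.resize(s['color'],None,fx=f,fy=f,interpolation=cv2.INTER_CUBIC); Z=cv2.resize(P,None,fx=f,fy=f,interpolation=cv2.INTER_NEAREST)
        hsv=cv2.cvtColor(up,cv2.COLOR_RGB2HSV).astype(int);H,S=hsv[...,0],hsv[...,1]
        m=((H>100)&(H<132)if kind=='blue' else (H>45)&(H<98))&(S>70)&(Z[...,2]>.056)&(Z[...,2]<.075)&(Z[...,0]>box[0])&(Z[...,0]<box[1])&(Z[...,1]>box[2])&(Z[...,1]<box[3])
        m=cv2.morphologyEx(m.astype(np.uint8),cv2.MORPH_OPEN,np.ones((2,2)))
        cs,_=cv2.findContours(m,cv2.RETR_EXTERNAL,cv2.CHAIN_APPROX_NONE); W=[]
        for c in cs:
            if cv2.contourArea(c)<30: continue
            x,y,w,h=cv2.boundingRect(c); u,v=(x+w/2-.5+.5)/f-.5,(y+h/2)/f-.5
            W.append(ray(s,u,v,.062)); print(n,kind,'px',round(u,1),round(v,1),'wh',w/f,h/f,'->',W[-1].round(4))
        if len(W)==2:
            W.sort(key=lambda p:-p[0]); d=W[0]-W[1]; print('  centre',((W[0]+W[1])/2).round(4),'sep mm',round(np.linalg.norm(d)*1e3,1),'yaw',round(np.arctan2(d[1],d[0]),3))
E
python3 -c "
from caps import *
caps('green');caps('blue')"
```

```text
scene green px 228.0 194.6 wh 7.5 5.75 -> [ 0.4467 -0.1254  0.062 ]
scene green px 237.9 191.0 wh 7.25 4.5 -> [ 0.4846 -0.127   0.062 ]
  centre [ 0.4657 -0.1262  0.062 ] sep mm 37.9 yaw -0.043
scene blue px 191.6 160.1 wh 6.75 3.75 -> [0.4525 0.1539 0.062 ]
scene blue px 199.5 156.8 wh 6.5 3.5 -> [0.4891 0.159  0.062 ]
  centre [0.4708 0.1564 0.062 ] sep mm 37.0 yaw 0.139
top blue px 164.0 198.6 wh 6.5 4.25 -> [0.451  0.1567 0.062 ]
top blue px 165.0 188.9 wh 5.5 4.75 -> [0.4902 0.1644 0.062 ]
  centre [0.4706 0.1606 0.062 ] sep mm 40.0 yaw 0.194
```

Run:
```python
from plan import *
go(([.463,-.130,.148],3.127),([.463,-.130,.036],3.097))
```

```text
now t 26.20 tcp [ 0.4661 -0.2012  0.1487] rpy [3.1406e+00 1.0000e-04 3.1320e+00] F [ 0.1 -0.7  0.1] gap 0.0501
  -> tool mm [ 3.8 71.1  0.7] len 71.2 spin 0.005 (tool axes before spin)
  -> tool mm [  0.   0. 112.] len 112.0 spin 0.03 (tool axes before spin)
```

play_rows(
  moves=[
    {"claw": 64, "offset": [4, 25, 0], "spin": 0.035},
    {"claw": 64, "offset": [0, 26, 0], "spin": 0},
    {"claw": 64, "offset": [0, 20, 0], "spin": 0},
    {"claw": 64, "offset": [0, 0, 20], "spin": 0},
    {"claw": 64, "offset": [0, 0, 25], "spin": 0},
    {"claw": 64, "offset": [0, 0, 0], "spin": 0},
    {"claw": 64, "offset": [0, 0, 0], "spin": 0},
    {"claw": 64, "offset": [0, 0, 0], "spin": 0},
    {"claw": 64, "offset": [0, 0, 0], "spin": 0},
    {"claw": 64, "offset": [0, 0, 0], "spin": 0},
  ],
)

```text
clock: 27.03
tcp_pos: [0.4649, -0.132, 0.1047]
ee_rot: [-3.142, 0.002, 3.094]
contact_force: [-0.4, -0.8, 0.1]
finger_gap: 0.0642
```

Run:
```python
from plan import *
go(([.463,-.130,.036],3.097))
for n in ('scene','top'):
    s=snap(n); 
    u,v=map(int,proj(s,[.47,-.13,.05])); c=s['color'][max(0,v-40):v+40,u-50:u+50,::-1]
    cv2.imwrite(f'pics/{n}11.png',cv2.resize(c,None,fx=6,fy=6,interpolation=cv2.INTER_CUBIC))
```

```text
now t 27.03 tcp [ 0.4649 -0.132   0.1047] rpy [-3.1415e+00  1.8000e-03  3.0940e+00] F [-0.4 -0.8  0.1] gap 0.0642
  -> tool mm [ 2.   1.9 68.7] len 68.7 spin -0.003 (tool axes before spin)
```

View pics/scene11.png

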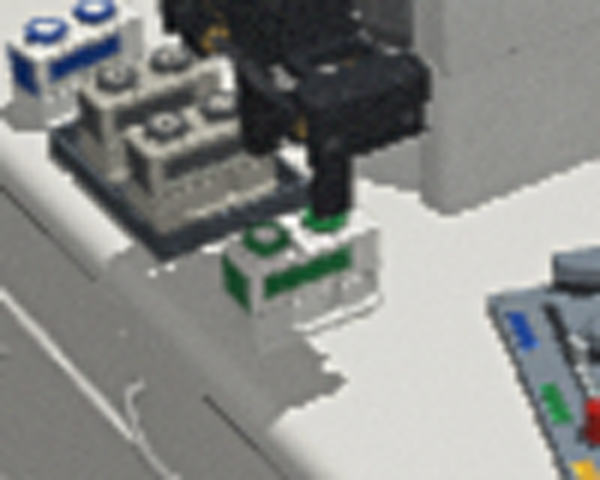

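Gripper stands over the green cartridge, straddling; descending.

play_rows(
  moves=[
    {"claw": 64, "offset": [0, 1, 10], "spin": 0},
    {"claw": 64, "offset": [0, 0, 15], "spin": 0},
    {"claw": 64, "offset": [0, 0, 15], "spin": 0},
    {"claw": 64, "offset": [0, 0, 15], "spin": 0},
    {"claw": 64, "offset": [0, 0, 9], "spin": 0},
    {"claw": 64, "offset": [0, 0, 4], "spin": 0},
    {"claw": 64, "offset": [0, 0, 0], "spin": 0},
    {"claw": 50, "offset": [0, 0, 0], "spin": 0},
    {"claw": 42, "offset": [0, 0, 0], "spin": 0},
    {"claw": 36, "offset": [0, 0, 0], "spin": 0},
  ],
)

```text
clock: 27.97
tcp_pos: [0.465, -0.1305, 0.0364]
ee_rot: [3.141, 0.002, 3.095]
contact_force: [-0.2, 1.7, 0.5]
finger_gap: 0.046
```

play_rows(
  moves=[
    {"claw": 30, "offset": [0, 0, 0], "spin": 0},
    {"claw": 30, "offset": [0, 0, 0], "spin": 0},
    {"claw": 30, "offset": [0, 0, 0], "spin": 0},
    {"claw": 30, "offset": [0, 0, 0], "spin": 0},
    {"claw": 30, "offset": [0, 0, 0], "spin": 0},
    {"claw": 30, "offset": [0, 0, -10], "spin": 0},
    {"claw": 30, "offset": [0, 0, -25], "spin": 0},
    {"claw": 30, "offset": [0, 0, -25], "spin": 0},
    {"claw": 30, "offset": [0, 0, -25], "spin": 0},
    {"claw": 30, "offset": [0, 0, -25], "spin": 0},
  ],
)

```text
clock: 28.8
tcp_pos: [0.4632, -0.1315, 0.1465]
ee_rot: [-3.141, -0.002, 3.094]
contact_force: [0.8, -0.1, -2.1]
finger_gap: 0.0357
```

Run:
```python
from plan import *
go((C(-105,0,140),None),(C(-105,0,140),np.pi+YAW))
for n in ('scene','top'):
    s=snap(n); 
    u,v=map(int,proj(s,[.47,-.13,.1])); c=s['color'][max(0,v-40):v+40,u-50:u+50,::-1]
    cv2.imwrite(f'pics/{n}12.png',cv2.resize(c,None,fx=6,fy=6,interpolation=cv2.INTER_CUBIC))
```

```text
now t 28.80 tcp [ 0.4632 -0.1315  0.1465] rpy [-3.1409e+00 -2.3000e-03  3.0937e+00] F [ 0.8 -0.1 -2.1] gap 0.0357
  -> tool mm [ -22.4 -131.3    6.5] len 133.4 spin -0.0 (tool axes before spin)
  -> tool mm [ 0.  0. -0.] len 0.0 spin 0.3181 (tool axes before spin)
```

View pics/scene12.png

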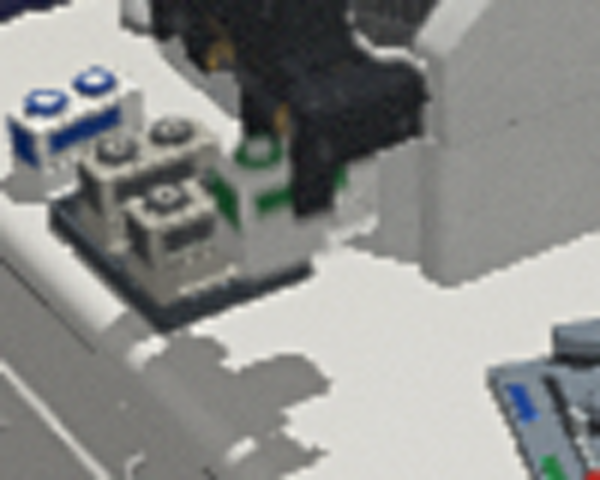

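play_rows(
  moves=[
    {"claw": 30, "offset": [-2, -12, 0], "spin": 0},
    {"claw": 30, "offset": [-4, -24, 0], "spin": 0},
    {"claw": 30, "offset": [-4, -24, 0], "spin": 0},
    {"claw": 30, "offset": [-4, -24, 0], "spin": 0},
    {"claw": 30, "offset": [-4, -24, 3], "spin": 0},
    {"claw": 30, "offset": [-4, -23, 3], "spin": 0},
    {"claw": 30, "offset": [0, 0, 0], "spin": 0.106},
    {"claw": 30, "offset": [0, 0, 0], "spin": 0.106},
    {"claw": 30, "offset": [0, 0, 0], "spin": 0.106},
    {"claw": 30, "offset": [0, 0, 0], "spin": 0},
  ],
)

```text
clock: 29.73
tcp_pos: [0.4789, -0.2629, 0.1381]
ee_rot: [-3.14, -0.003, 2.773]
contact_force: [-0.7, 0.2, -2.3]
finger_gap: 0.0354
```

play_rows(
  moves=[
    {"claw": 30, "offset": [0, 0, 15], "spin": 0},
    {"claw": 30, "offset": [0, 0, 20], "spin": 0},
    {"claw": 30, "offset": [0, 0, 20], "spin": 0},
    {"claw": 30, "offset": [0, 0, 15], "spin": 0},
    {"claw": 30, "offset": [0, 0, 8], "spin": 0},
    {"claw": 30, "offset": [0, 0, 0], "spin": 0},
    {"claw": 30, "offset": [0, 0, 0], "spin": 0},
    {"claw": 30, "offset": [0, 0, 0], "spin": 0},
    {"claw": 30, "offset": [0, 0, 0], "spin": 0},
    {"claw": 30, "offset": [0, 0, 0], "spin": 0},
  ],
)

```text
clock: 30.57
tcp_pos: [0.4806, -0.263, 0.0625]
ee_rot: [-3.142, 0.002, 2.777]
contact_force: [0.4, 0.3, -2.4]
finger_gap: 0.0354
```

Run:
```python
from plan import *
loc();go((C(-105,0,46),np.pi+YAW),(C(-60,0,46),np.pi+YAW))
for n in ('scene','top'):
    s=snap(n); 
    u,v=map(int,proj(s,C(-60,0,40))); c=s['color'][max(0,v-40):v+40,u-50:u+50,::-1]
    cv2.imwrite(f'pics/{n}13.png',cv2.resize(c,None,fx=6,fy=6,interpolation=cv2.INTER_CUBIC))
```

```text
carrier-local mm [-104.1    1.2   62.5]
now t 30.57 tcp [ 0.4806 -0.263   0.0625] rpy [-3.1416e+00  1.5000e-03  2.7767e+00] F [ 0.4  0.3 -2.4] gap 0.0354
  -> tool mm [ 0.9 -1.2 16.5] len 16.6 spin 0.0011 (tool axes before spin)
  -> tool mm [-45.   0.  -0.] len 45.0 spin -0.0 (tool axes before spin)
```

View pics/scene13.png

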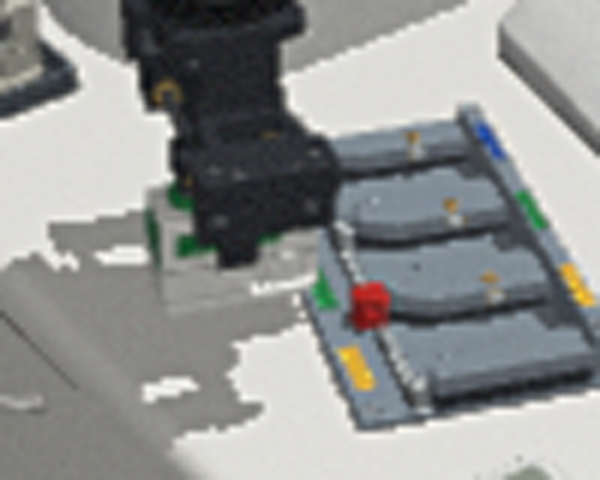

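play_rows(
  moves=[
    {"claw": 30, "offset": [0, -1.2, 6], "spin": 0},
    {"claw": 30, "offset": [0, 0, 6], "spin": 0},
    {"claw": 30, "offset": [0, 0, 4], "spin": 0},
    {"claw": 30, "offset": [0, 0, 0], "spin": 0},
    {"claw": 30, "offset": [-8, 0, 0], "spin": 0},
    {"claw": 30, "offset": [-8, 0, 0], "spin": 0},
    {"claw": 30, "offset": [-6, 0, 0], "spin": 0},
    {"claw": 30, "offset": [0, 0, 0], "spin": 0},
    {"claw": 30, "offset": [0, 0, 0], "spin": 0},
    {"claw": 30, "offset": [0, 0, 0], "spin": 0},
  ],
)

```text
clock: 31.5
tcp_pos: [0.5, -0.2716, 0.0457]
ee_rot: [3.142, -0.0, 2.776]
contact_force: [0.4, 0.1, -2.9]
finger_gap: 0.0355
```

Run:
```python
from plan import *
loc();go((C(-60,0,45.5),np.pi+YAW))
for n in ('scene','top'):
    s=snap(n); 
    u,v=map(int,proj(s,C(-60,0,40))); c=s['color'][max(0,v-40):v+40,u-50:u+50,::-1]
    cv2.imwrite(f'pics/{n}14.png',cv2.resize(c,None,fx=6,fy=6,interpolation=cv2.INTER_CUBIC))
```

```text
carrier-local mm [-82.9   0.1  45.7]
now t 31.50 tcp [ 0.5    -0.2716  0.0457] rpy [ 3.1416e+00 -4.0000e-04  2.7765e+00] F [ 0.4  0.1 -2.9] gap 0.0355
  -> tool mm [-22.9  -0.1   0.2] len 22.9 spin 0.0009 (tool axes before spin)
```

View pics/scene14.png

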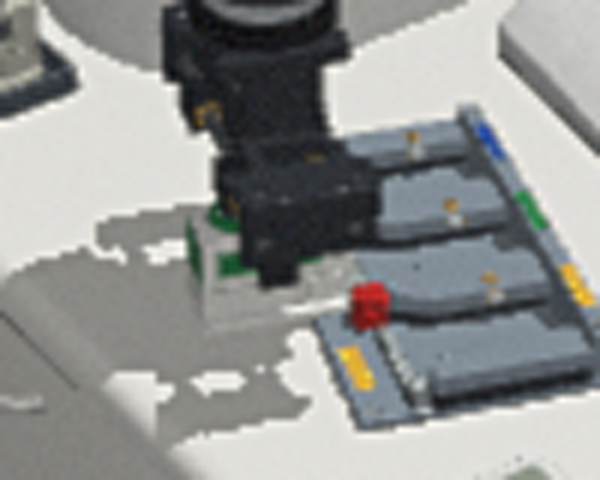

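play_rows(
  moves=[
    {"claw": 30, "offset": [-4, 0, 0], "spin": 0},
    {"claw": 30, "offset": [-4, 0, 0], "spin": 0},
    {"claw": 30, "offset": [-4, 0, 0], "spin": 0},
    {"claw": 30, "offset": [-4, 0, 0], "spin": 0},
    {"claw": 30, "offset": [-4, 0, 0], "spin": 0},
    {"claw": 30, "offset": [-4, 0, 0], "spin": 0},
    {"claw": 30, "offset": [-3, 0, 0], "spin": 0},
    {"claw": 30, "offset": [-3, 0, 0], "spin": 0},
    {"claw": 30, "offset": [0, 0, 0], "spin": 0},
    {"claw": 30, "offset": [0, 0, 0], "spin": 0},
  ],
)

```text
clock: 32.43
tcp_pos: [0.5283, -0.2823, 0.0456]
ee_rot: [3.141, -0.0, 2.777]
contact_force: [-0.0, 0.3, -2.4]
finger_gap: 0.0358
```

Run:
```python
from plan import *
loc();go(); print(env.sense()['torque'].round(2))
```

```text
carrier-local mm [-52.6   0.1  45.6]
now t 32.43 tcp [ 0.5283 -0.2823  0.0456] rpy [ 3.1415e+00 -1.0000e-04  2.7765e+00] F [-0.   0.3 -2.4] gap 0.0358
[0.06 0.02 0.01]
```

play_rows(
  moves=[
    {"claw": 30, "offset": [-4, 0, 0], "spin": 0},
    {"claw": 30, "offset": [-4, 0, 0], "spin": 0},
    {"claw": 30, "offset": [-4, 0, 0], "spin": 0},
    {"claw": 30, "offset": [-4, 0, 0], "spin": 0},
    {"claw": 30, "offset": [-4, 0, 0], "spin": 0},
    {"claw": 30, "offset": [-4, 0, 0], "spin": 0},
    {"claw": 30, "offset": [-4, 0, 0], "spin": 0},
    {"claw": 30, "offset": [-4, 0, 0], "spin": 0},
    {"claw": 30, "offset": [0, 0, 0], "spin": 0},
    {"claw": 30, "offset": [0, 0, 0], "spin": 0},
  ],
)

```text
clock: 33.27
tcp_pos: [0.5584, -0.2938, 0.0456]
ee_rot: [3.141, 0.0, 2.777]
contact_force: [0.1, 0.9, -2.6]
finger_gap: 0.0358
```

Run:
```python
from plan import *
loc();go(); print(env.sense()['torque'].round(2))
```

```text
carrier-local mm [-20.5   0.2  45.6]
now t 33.27 tcp [ 0.5584 -0.2938  0.0456] rpy [3.1415 0.     2.7765] F [ 0.1  0.9 -2.6] gap 0.0358
[-0.    0.06  0.01]
```

Running freely in the lane. Push past the ball.

play_rows(
  moves=[
    {"claw": 30, "offset": [-3, 0, 0], "spin": 0},
    {"claw": 30, "offset": [-3, 0, 0], "spin": 0},
    {"claw": 30, "offset": [-3, 0, 0], "spin": 0},
    {"claw": 30, "offset": [-3, 0, 0], "spin": 0},
    {"claw": 30, "offset": [-3, 0, 0], "spin": 0},
    {"claw": 30, "offset": [-3, 0, 0], "spin": 0},
    {"claw": 30, "offset": [-3, 0, 0], "spin": 0},
    {"claw": 30, "offset": [-3, 0, 0], "spin": 0},
    {"claw": 30, "offset": [-3, 0, 0], "spin": 0},
    {"claw": 30, "offset": [-3, 0, 0], "spin": 0},
  ],
)

```text
clock: 34.1
tcp_pos: [0.5861, -0.3048, 0.0455]
ee_rot: [-3.141, -0.001, 2.776]
contact_force: [-1.9, 0.0, -3.3]
finger_gap: 0.0357
```

Run:
```python
from plan import *
loc();go(); print(env.sense()['torque'].round(2))
s=snap('scene'); 
u,v=map(int,proj(s,C(0,0,40))); c=s['color'][max(0,v-40):v+40,u-50:u+50,::-1]
cv2.imwrite(f'pics/scene15.png',cv2.resize(c,None,fx=6,fy=6,interpolation=cv2.INTER_CUBIC))
```

```text
carrier-local mm [ 9.4 -0.2 45.5]
now t 34.10 tcp [ 0.5861 -0.3048  0.0455] rpy [-3.1412e+00 -5.0000e-04  2.7765e+00] F [-1.9  0.  -3.3] gap 0.0357
[-0.03  0.16  0.01]
```

View pics/scene15.png

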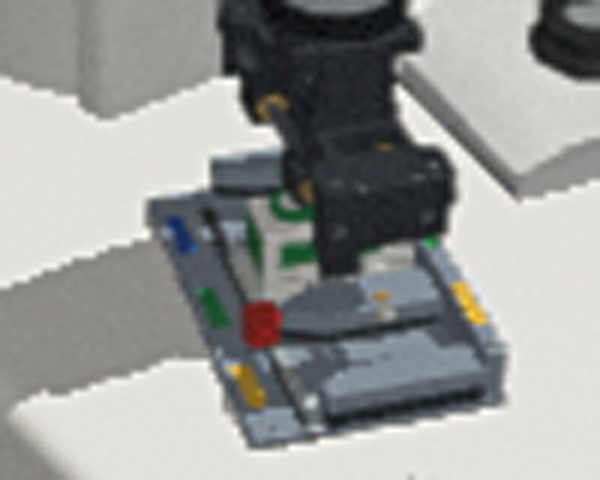

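play_rows(
  moves=[
    {"claw": 30, "offset": [-1.5, 0, 0], "spin": 0},
    {"claw": 30, "offset": [-1.5, 0, 0], "spin": 0},
    {"claw": 30, "offset": [-1.5, 0, 0], "spin": 0},
    {"claw": 30, "offset": [-1.5, 0, 0], "spin": 0},
    {"claw": 30, "offset": [-1, 0, 0], "spin": 0},
    {"claw": 30, "offset": [-1, 0, 0], "spin": 0},
    {"claw": 30, "offset": [0, 0, 0], "spin": 0},
    {"claw": 30, "offset": [0, 0, 0], "spin": 0},
    {"claw": 30, "offset": [0, 0, 0], "spin": 0},
    {"claw": 30, "offset": [0, 0, 0], "spin": 0},
  ],
)

```text
clock: 34.98
tcp_pos: [0.5913, -0.306, 0.0453]
ee_rot: [-3.142, -0.006, 2.777]
contact_force: [-6.7, 2.1, 1.8]
finger_gap: 0.036
```

Run:
```python
from plan import *
loc();go(); print(env.sense()['torque'].round(2))
```

```text
carrier-local mm [14.7  0.6 45.3]
now t 34.98 tcp [ 0.5913 -0.306   0.0453] rpy [-3.1416 -0.0057  2.7771] F [-6.7  2.1  1.8] gap 0.036
[0.56 1.23 0.02]
```

play_rows(
  moves=[
    {"claw": 30, "offset": [-1, 0, 0], "spin": 0},
    {"claw": 30, "offset": [-1, 0, 0], "spin": 0},
    {"claw": 30, "offset": [-1, 0, 0], "spin": 0},
    {"claw": 30, "offset": [0, 0, 0], "spin": 0},
    {"claw": 30, "offset": [0, 0, 0], "spin": 0},
    {"claw": 30, "offset": [0, 0, 0], "spin": 0},
    {"claw": 30, "offset": [0, 0, 0], "spin": 0},
    {"claw": 30, "offset": [0, 0, 0], "spin": 0},
    {"claw": 30, "offset": [0, 0, 0], "spin": 0},
    {"claw": 30, "offset": [0, 0, 0], "spin": 0},
  ],
)

```text
clock: 35.82
tcp_pos: [0.5914, -0.3062, 0.0448]
ee_rot: [-3.141, -0.012, 2.777]
contact_force: [-11.0, 5.1, 3.5]
finger_gap: 0.0356
```

Run:
```python
from plan import *
loc();go(); print(env.sense()['torque'].round(2))
s=snap('scene'); 
u,v=map(int,proj(s,C(0,0,40))); c=s['color'][max(0,v-40):v+40,u-50:u+50,::-1]
cv2.imwrite(f'pics/scene16.png',cv2.resize(c,None,fx=6,fy=6,interpolation=cv2.INTER_CUBIC))
```

```text
carrier-local mm [14.8  0.5 44.8]
now t 35.82 tcp [ 0.5914 -0.3062  0.0448] rpy [-3.1408 -0.0118  2.7773] F [-11.    5.1   3.5] gap 0.0356
[ 0.95  2.11 -0.07]
```

View pics/scene16.png

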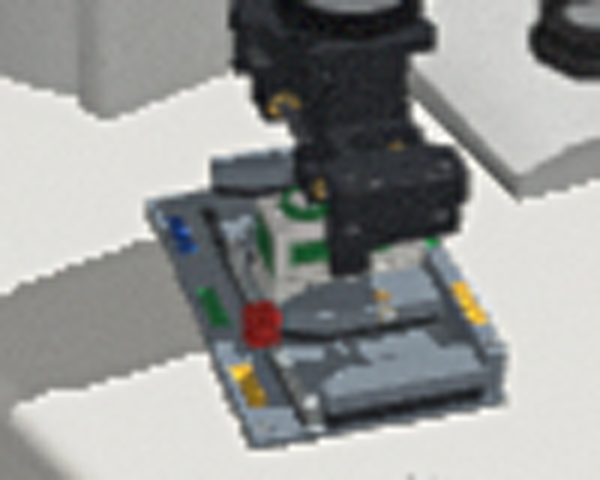

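play_rows(
  moves=[
    {"claw": 30, "offset": [-1, 0, 0], "spin": 0},
    {"claw": 30, "offset": [-1, 0, 0], "spin": 0},
    {"claw": 30, "offset": [-1, 0, 0], "spin": 0},
    {"claw": 30, "offset": [0, 0, 0], "spin": 0},
    {"claw": 30, "offset": [0, 0, 0], "spin": 0},
    {"claw": 30, "offset": [0, 0, 0], "spin": 0},
    {"claw": 30, "offset": [0, 0, 0], "spin": 0},
    {"claw": 30, "offset": [0, 0, 0], "spin": 0},
    {"claw": 30, "offset": [0, 0, 0], "spin": 0},
    {"claw": 30, "offset": [0, 0, 0], "spin": 0},
  ],
)

```text
clock: 36.7
tcp_pos: [0.5915, -0.3062, 0.0445]
ee_rot: [-3.14, -0.018, 2.778]
contact_force: [-17.0, 7.0, 7.9]
finger_gap: 0.0357
```

Run:
```python
from plan import *
loc();go(); print(env.sense()['torque'].round(2))
for n in('scene','top'):
    s=snap(n);P=cloud(s);hsv=cv2.cvtColor(s['color'],cv2.COLOR_RGB2HSV)
    d=P[...,:2]-O; lx=(np.cos(YAW)*d[...,0]+np.sin(YAW)*d[...,1])*1e3; ly=(-np.sin(YAW)*d[...,0]+np.cos(YAW)*d[...,1])*1e3
    m=(hsv[...,2]>110)&(abs(ly)<14)&(lx>-40)&(lx<20)&(P[...,2]>.025)&(P[...,2]<.055)
    print(n,m.sum(),'tail face lx',np.percentile(lx[m],[2,10,25,50]).round(1) if m.sum() else '')
```

```text
carrier-local mm [14.9  0.5 44.5]
now t 36.70 tcp [ 0.5915 -0.3062  0.0445] rpy [-3.1403 -0.018   2.7776] F [-17.    7.    7.9] gap 0.0357
[1.47 3.25 0.03]
scene 10 tail face lx [-23.7 -23.5 -23.1 -20.4]
top 0 tail face lx
```

play_rows(
  moves=[
    {"claw": 30, "offset": [2, 0, 0], "spin": 0},
    {"claw": 30, "offset": [2, 0, 0], "spin": 0},
    {"claw": 30, "offset": [2, 0, 0], "spin": 0},
    {"claw": 40, "offset": [0, 0, 0], "spin": 0},
    {"claw": 46, "offset": [0, 0, 0], "spin": 0},
    {"claw": 50, "offset": [0, 0, 0], "spin": 0},
    {"claw": 50, "offset": [0, 0, 0], "spin": 0},
    {"claw": 50, "offset": [0, 0, -15], "spin": 0},
    {"claw": 50, "offset": [0, 0, -30], "spin": 0},
    {"claw": 50, "offset": [0, 0, -30], "spin": 0},
  ],
)

```text
clock: 37.63
tcp_pos: [0.5934, -0.3071, 0.1217]
ee_rot: [3.141, -0.001, 2.777]
contact_force: [0.5, -0.4, 0.7]
finger_gap: 0.0499
```

Run:
```python
from plan import *
from caps import caps
loc();go(([.46,-.22,.15],None),([.46,-.22,.15],np.pi+.17),([.455,.12,.15],np.pi+.17),([.470,.157,.15],np.pi+.17))
caps('blue')
s=snap('scene'); 
u,v=map(int,proj(s,C(0,0,40))); c=s['color'][max(0,v-40):v+40,u-50:u+50,::-1]
cv2.imwrite(f'pics/scene17.png',cv2.resize(c,None,fx=6,fy=6,interpolation=cv2.INTER_CUBIC))
```

```text
carrier-local mm [ 17.    0.4 121.7]
now t 37.63 tcp [ 0.5934 -0.3071  0.1217] rpy [ 3.1412e+00 -1.3000e-03  2.7769e+00] F [ 0.5 -0.4  0.7] gap 0.0499
  -> tool mm [155.7  33.8 -28.3] len 161.8 spin -0.0 (tool axes before spin)
  -> tool mm [ 0.  0. -0.] len 0.0 spin -0.5347 (tool axes before spin)
  -> tool mm [-52.6 335.9  -0. ] len 340.0 spin -0.0 (tool axes before spin)
  -> tool mm [-21.   33.9  -0. ] len 39.9 spin -0.0 (tool axes before spin)
scene blue px 191.5 160.2 wh 6.5 3.5 -> [0.4517 0.1533 0.062 ]
scene blue px 199.5 156.8 wh 6.5 3.5 -> [0.4891 0.159  0.062 ]
  centre [0.4704 0.1561 0.062 ] sep mm 37.9 yaw 0.151
top blue px 164.0 197.8 wh 6.5 6.0 -> [0.4544 0.1577 0.062 ]
top blue px 165.5 188.5 wh 6.5 5.5 -> [0.4922 0.163  0.062 ]
  centre [0.4733 0.1603 0.062 ] sep mm 38.1 yaw 0.138
```

View pics/scene17.png

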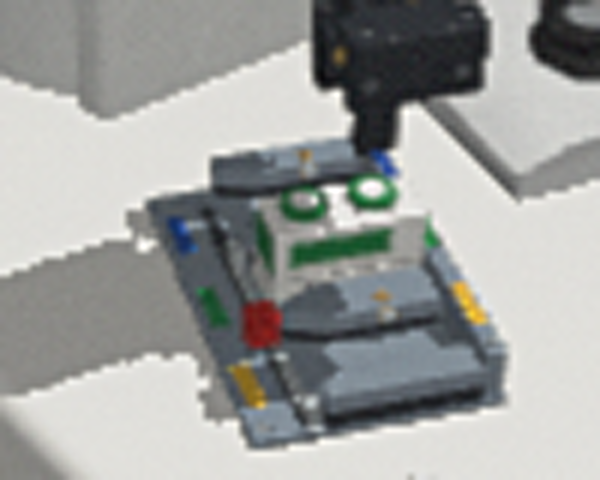

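play_rows(
  moves=[
    {"claw": 50, "offset": [8, 2, -14], "spin": 0},
    {"claw": 50, "offset": [16, 4, -14], "spin": 0},
    {"claw": 50, "offset": [22, 5, 0], "spin": 0},
    {"claw": 50, "offset": [24, 5, 0], "spin": 0},
    {"claw": 50, "offset": [24, 5, 0], "spin": 0},
    {"claw": 50, "offset": [24, 5, 0], "spin": 0},
    {"claw": 50, "offset": [20, 4, 0], "spin": -0.1},
    {"claw": 50, "offset": [12, 4, 0], "spin": -0.115},
    {"claw": 60, "offset": [6, 4, 0], "spin": -0.1},
    {"claw": 60, "offset": [0, 0, 0], "spin": -0.1},
  ],
)

```text
clock: 38.62
tcp_pos: [0.4577, -0.217, 0.1486]
ee_rot: [3.141, -0.003, -3.085]
contact_force: [-0.6, 0.7, 0.4]
finger_gap: 0.0599
```

Run:
```python
from plan import *
go(([.455,.12,.15],np.pi+.15),([.472,.157,.15],np.pi+.15),([.472,.157,.036],np.pi+.15))
```

```text
now t 38.62 tcp [ 0.4577 -0.217   0.1486] rpy [ 3.1409e+00 -2.6000e-03 -3.0849e+00] F [-0.6  0.7  0.4] gap 0.0599
  -> tool mm [-16.4 336.6  -1.4] len 337.0 spin -0.0933 (tool axes before spin)
  -> tool mm [-22.3  34.   -0. ] len 40.7 spin -0.0 (tool axes before spin)
  -> tool mm [ -0.   0. 114.] len 114.0 spin -0.0 (tool axes before spin)
```

play_rows(
  moves=[
    {"claw": 60, "offset": [-1, 20, 0], "spin": 0},
    {"claw": 60, "offset": [-2, 36, 0], "spin": 0},
    {"claw": 60, "offset": [-2, 40, 0], "spin": 0},
    {"claw": 60, "offset": [-2, 40, 0], "spin": 0},
    {"claw": 60, "offset": [-2, 40, 0], "spin": 0},
    {"claw": 60, "offset": [-2, 40, 0], "spin": 0},
    {"claw": 60, "offset": [-2, 40, 0], "spin": 0},
    {"claw": 60, "offset": [-2, 40, 0], "spin": 0},
    {"claw": 60, "offset": [-2, 30, 0], "spin": 0},
    {"claw": 60, "offset": [0, 11, 0], "spin": -0.093},
  ],
)

```text
clock: 39.45
tcp_pos: [0.4598, 0.126, 0.1491]
ee_rot: [3.137, 0.003, -2.99]
contact_force: [-0.0, -1.0, 0.6]
finger_gap: 0.0601
```

play_rows(
  moves=[
    {"claw": 60, "offset": [-7, 11, 0], "spin": 0},
    {"claw": 60, "offset": [-8, 12, 0], "spin": 0},
    {"claw": 60, "offset": [-7, 11, 0], "spin": 0},
    {"claw": 60, "offset": [0, 0, 15], "spin": 0},
    {"claw": 60, "offset": [0, 0, 20], "spin": 0},
    {"claw": 60, "offset": [0, 0, 10], "spin": 0},
    {"claw": 60, "offset": [0, 0, 0], "spin": 0},
    {"claw": 60, "offset": [0, 0, 0], "spin": 0},
    {"claw": 60, "offset": [0, 0, 0], "spin": 0},
    {"claw": 60, "offset": [0, 0, 0], "spin": 0},
  ],
)

```text
clock: 40.28
tcp_pos: [0.4773, 0.1559, 0.1044]
ee_rot: [3.141, 0.001, -3.0]
contact_force: [0.5, 0.3, -0.2]
finger_gap: 0.0596
```

Run:
```python
from plan import *
from caps import caps
go(([.472,.157,.036],np.pi+.15))
caps('blue')
for n in('scene','top'):
    s=snap(n); u,v=map(int,proj(s,[.47,.13,.06])); c=s['color'][max(0,v-40):v+40,u-50:u+50,::-1]
    cv2.imwrite(f'pics/{n}18.png',cv2.resize(c,None,fx=6,fy=6,interpolation=cv2.INTER_CUBIC))
```

```text
now t 40.28 tcp [0.4773 0.1559 0.1044] rpy [ 3.1412e+00  1.3000e-03 -2.9999e+00] F [ 0.5  0.3 -0.2] gap 0.0596
  -> tool mm [ 5.1  1.8 68.4] len 68.6 spin -0.0083 (tool axes before spin)
scene blue px 191.6 160.4 wh 6.75 3.75 -> [0.4517 0.1521 0.062 ]
scene blue px 199.5 156.8 wh 6.5 3.5 -> [0.4891 0.159  0.062 ]
  centre [0.4704 0.1556 0.062 ] sep mm 38.1 yaw 0.18
```

View pics/scene18.png

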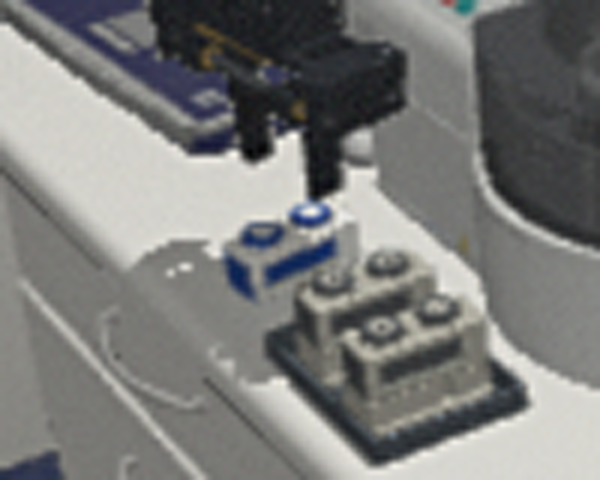

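View pics/top18.png

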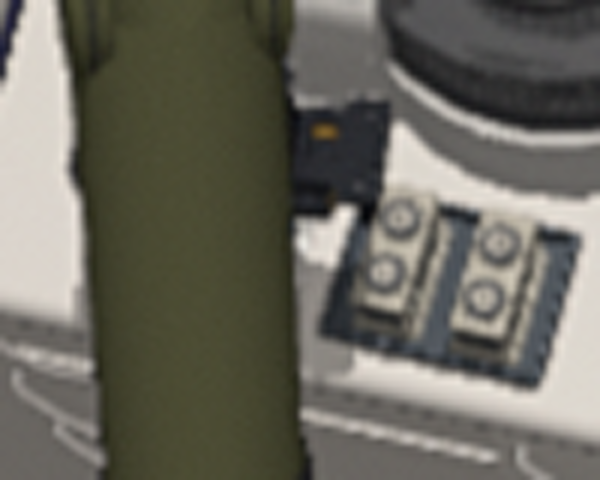

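play_rows(
  moves=[
    {"claw": 60, "offset": [4, 1, 10], "spin": 0},
    {"claw": 60, "offset": [0, 0, 12], "spin": 0},
    {"claw": 60, "offset": [0, 0, 12], "spin": 0},
    {"claw": 60, "offset": [0, 0, 12], "spin": 0},
    {"claw": 60, "offset": [0, 0, 10], "spin": 0},
    {"claw": 60, "offset": [0, 0, 8], "spin": 0},
    {"claw": 60, "offset": [0, 0, 4], "spin": 0},
    {"claw": 60, "offset": [0, 0, 0], "spin": 0},
    {"claw": 50, "offset": [0, 0, 0], "spin": 0},
    {"claw": 42, "offset": [0, 0, 0], "spin": 0},
  ],
)

```text
clock: 41.32
tcp_pos: [0.4729, 0.1566, 0.0362]
ee_rot: [3.141, 0.001, -2.999]
contact_force: [0.0, -0.5, -0.5]
finger_gap: 0.049
```

play_rows(
  moves=[
    {"claw": 36, "offset": [0, 0, 0], "spin": 0},
    {"claw": 30, "offset": [0, 0, 0], "spin": 0},
    {"claw": 30, "offset": [0, 0, 0], "spin": 0},
    {"claw": 30, "offset": [0, 0, 0], "spin": 0},
    {"claw": 30, "offset": [0, 0, 0], "spin": 0},
    {"claw": 30, "offset": [0, 0, 0], "spin": 0},
    {"claw": 30, "offset": [0, 0, 0], "spin": 0},
    {"claw": 30, "offset": [0, 0, 0], "spin": 0},
    {"claw": 30, "offset": [0, 0, 0], "spin": 0},
    {"claw": 30, "offset": [0, 0, 0], "spin": 0},
  ],
)

```text
clock: 42.15
tcp_pos: [0.4729, 0.1573, 0.0362]
ee_rot: [3.14, 0.001, -2.998]
contact_force: [0.4, 2.0, 5.4]
finger_gap: 0.0357
```

play_rows(
  moves=[
    {"claw": 30, "offset": [0, 0, -8], "spin": 0},
    {"claw": 30, "offset": [0, 0, -25], "spin": 0},
    {"claw": 30, "offset": [0, 0, -30], "spin": 0},
    {"claw": 30, "offset": [0, 0, -30], "spin": 0},
    {"claw": 30, "offset": [0, 0, -25], "spin": 0},
    {"claw": 30, "offset": [0, 0, 0], "spin": 0},
    {"claw": 30, "offset": [0, 0, 0], "spin": 0},
    {"claw": 30, "offset": [0, 0, 0], "spin": 0},
    {"claw": 30, "offset": [0, 0, 0], "spin": 0},
    {"claw": 30, "offset": [0, 0, 0], "spin": 0},
  ],
)

```text
clock: 42.98
tcp_pos: [0.4717, 0.1559, 0.1524]
ee_rot: [-3.141, -0.003, -2.998]
contact_force: [-0.9, 0.7, -1.9]
finger_gap: 0.0357
```

Run:
```python
from plan import *
go(([.45,.10,.155],None),([.45,-.18,.155],np.pi),(C(-105,66,150),np.pi),(C(-105,66,150),np.pi+YAW))
for n in('scene',):
    s=snap(n); u,v=map(int,proj(s,[.47,.13,.1])); c=s['color'][max(0,v-40):v+40,u-50:u+50,::-1]
    cv2.imwrite(f'pics/{n}19.png',cv2.resize(c,None,fx=6,fy=6,interpolation=cv2.INTER_CUBIC))
```

```text
now t 42.98 tcp [0.4717 0.1559 0.1524] rpy [-3.1406e+00 -2.9000e-03 -2.9983e+00] F [-0.9  0.7 -1.9] gap 0.0357
  -> tool mm [ 29.4 -52.2  -2.6] len 60.0 spin -0.0 (tool axes before spin)
  -> tool mm [  40.  -277.1   -0. ] len 280.0 spin 0.1433 (tool axes before spin)
  -> tool mm [-53.  -22.1   5. ] len 57.6 spin -0.0 (tool axes before spin)
  -> tool mm [ 0.  0. -0.] len 0.0 spin 0.366 (tool axes before spin)
```

View pics/scene19.png

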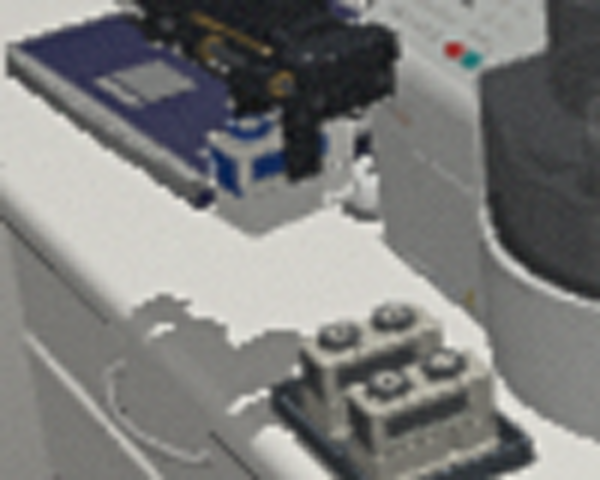

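play_rows(
  moves=[
    {"claw": 30, "offset": [10, -14, 0], "spin": 0},
    {"claw": 30, "offset": [14, -26, 0], "spin": 0},
    {"claw": 30, "offset": [10, -34, 0], "spin": 0},
    {"claw": 30, "offset": [5, -34, 0], "spin": 0},
    {"claw": 30, "offset": [5, -34, 0], "spin": 0},
    {"claw": 30, "offset": [5, -34, 0], "spin": 0},
    {"claw": 30, "offset": [5, -34, 0], "spin": 0},
    {"claw": 30, "offset": [5, -34, 0], "spin": 0},
    {"claw": 30, "offset": [5, -34, 0], "spin": 0},
    {"claw": 30, "offset": [5, -30, 0], "spin": 0},
  ],
)

```text
clock: 43.87
tcp_pos: [0.4475, -0.1606, 0.1529]
ee_rot: [3.142, -0.002, -3.0]
contact_force: [-0.0, -0.4, -1.7]
finger_gap: 0.0357
```

play_rows(
  moves=[
    {"claw": 30, "offset": [0, -20, 0], "spin": 0.08},
    {"claw": 30, "offset": [0, 0, 0], "spin": 0.11},
    {"claw": 30, "offset": [0, 0, 0], "spin": 0.11},
    {"claw": 30, "offset": [0, 0, 0], "spin": 0.11},
    {"claw": 30, "offset": [0, 0, 0], "spin": 0.1},
    {"claw": 30, "offset": [0, 0, 0], "spin": 0},
    {"claw": 30, "offset": [0, 0, 0], "spin": 0},
    {"claw": 30, "offset": [0, 0, 0], "spin": 0},
    {"claw": 30, "offset": [0, 0, 0], "spin": 0},
    {"claw": 30, "offset": [0, 0, 0], "spin": 0},
  ],
)

```text
clock: 44.7
tcp_pos: [0.451, -0.178, 0.1536]
ee_rot: [3.141, -0.0, 2.776]
contact_force: [0.2, 0.4, -3.2]
finger_gap: 0.0357
```

Run:
```python
from plan import *
loc();go((C(-105,66,152),np.pi+YAW),(C(-105,66,46),np.pi+YAW))
```

```text
carrier-local mm [-162.2   69.9  153.6]
now t 44.70 tcp [ 0.451  -0.178   0.1536] rpy [ 3.1414e+00 -3.0000e-04  2.7757e+00] F [ 0.2  0.4 -3.2] gap 0.0357
  -> tool mm [-57.2  -3.9   1.6] len 57.3 spin 0.0001 (tool axes before spin)
  -> tool mm [  0.   0. 106.] len 106.0 spin -0.0 (tool axes before spin)
```

play_rows(
  moves=[
    {"claw": 30, "offset": [-14, -3.7, 0], "spin": 0},
    {"claw": 30, "offset": [-20, 0, 10], "spin": 0},
    {"claw": 30, "offset": [-20, 0, 15], "spin": 0},
    {"claw": 30, "offset": [0, 0, 20], "spin": 0},
    {"claw": 30, "offset": [0, 0, 20], "spin": 0},
    {"claw": 30, "offset": [0, 0, 20], "spin": 0},
    {"claw": 30, "offset": [0, 0, 0], "spin": 0},
    {"claw": 30, "offset": [0, 0, 0], "spin": 0},
    {"claw": 30, "offset": [0, 0, 0], "spin": 0},
    {"claw": 30, "offset": [0, 0, 0], "spin": 0},
  ],
)

```text
clock: 45.53
tcp_pos: [0.5009, -0.2011, 0.0699]
ee_rot: [3.141, 0.002, 2.775]
contact_force: [1.0, 0.2, -2.1]
finger_gap: 0.0361
```

Run:
```python
from plan import *
loc();go((C(-105,66,45.5),np.pi+YAW))
s=snap('scene'); 
u,v=map(int,proj(s,C(-60,30,40))); c=s['color'][max(0,v-40):v+40,u-50:u+50,::-1]
cv2.imwrite(f'pics/scene20.png',cv2.resize(c,None,fx=6,fy=6,interpolation=cv2.INTER_CUBIC))
```

```text
carrier-local mm [-107.3   66.2   69.9]
now t 45.53 tcp [ 0.5009 -0.2011  0.0699] rpy [3.1412e+00 2.1000e-03 2.7746e+00] F [ 1.   0.2 -2.1] gap 0.0361
  -> tool mm [-2.3 -0.2 24.4] len 24.5 spin -0.001 (tool axes before spin)
```

View pics/scene20.png

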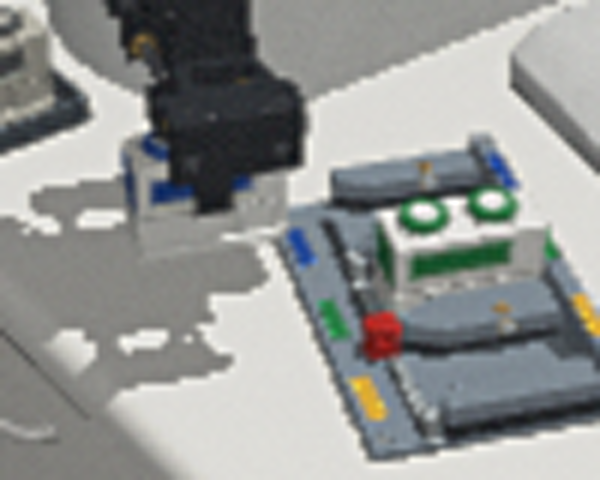

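play_rows(
  moves=[
    {"claw": 30, "offset": [0, 0, 10], "spin": 0},
    {"claw": 30, "offset": [0, 0, 9], "spin": 0},
    {"claw": 30, "offset": [0, 0, 5], "spin": 0},
    {"claw": 30, "offset": [0, 0, 0], "spin": 0},
    {"claw": 30, "offset": [0, 0, 0], "spin": 0},
    {"claw": 30, "offset": [-6, 0, 0], "spin": 0},
    {"claw": 30, "offset": [-6, 0, 0], "spin": 0},
    {"claw": 30, "offset": [-6, 0, 0], "spin": 0},
    {"claw": 30, "offset": [-6, 0, 0], "spin": 0},
    {"claw": 30, "offset": [0, 0, 0], "spin": 0},
  ],
)

```text
clock: 46.42
tcp_pos: [0.5247, -0.2102, 0.045]
ee_rot: [3.141, 0.003, 2.774]
contact_force: [0.5, -0.1, -2.2]
finger_gap: 0.036
```

Run:
```python
from plan import *
loc();go((C(-60,66,45.5),np.pi+YAW))
```

```text
carrier-local mm [-81.8  66.2  45. ]
now t 46.42 tcp [ 0.5247 -0.2102  0.045 ] rpy [3.1408e+00 3.1000e-03 2.7738e+00] F [ 0.5 -0.1 -2.2] gap 0.036
  -> tool mm [-21.8  -0.1  -0.5] len 21.8 spin -0.0018 (tool axes before spin)
```

play_rows(
  moves=[
    {"claw": 30, "offset": [-4, 0, 0], "spin": -0.002},
    {"claw": 30, "offset": [-4, 0, 0], "spin": 0},
    {"claw": 30, "offset": [-4, 0, 0], "spin": 0},
    {"claw": 30, "offset": [-4, 0, 0], "spin": 0},
    {"claw": 30, "offset": [-4, 0, 0], "spin": 0},
    {"claw": 30, "offset": [-4, 0, 0], "spin": 0},
    {"claw": 30, "offset": [-3, 0, 0], "spin": 0},
    {"claw": 30, "offset": [-3, 0, 0], "spin": 0},
    {"claw": 30, "offset": [0, 0, 0], "spin": 0},
    {"claw": 30, "offset": [0, 0, 0], "spin": 0},
  ],
)

```text
clock: 47.25
tcp_pos: [0.5506, -0.2202, 0.0446]
ee_rot: [3.141, -0.0, 2.777]
contact_force: [-0.6, 0.4, -1.7]
finger_gap: 0.0358
```

Run:
```python
from plan import *
loc();go((C(-60,66,45.5),np.pi+YAW))
```

```text
carrier-local mm [-54.1  66.1  44.6]
now t 47.25 tcp [ 0.5506 -0.2202  0.0446] rpy [ 3.1415e+00 -1.0000e-04  2.7765e+00] F [-0.6  0.4 -1.7] gap 0.0358
  -> tool mm [ 5.9 -0.1 -0.9] len 6.0 spin 0.0009 (tool axes before spin)
```

play_rows(
  moves=[
    {"claw": 30, "offset": [-4, 0, 0], "spin": 0},
    {"claw": 30, "offset": [-4, 0, 0], "spin": 0},
    {"claw": 30, "offset": [-4, 0, 0], "spin": 0},
    {"claw": 30, "offset": [-4, 0, 0], "spin": 0},
    {"claw": 30, "offset": [-4, 0, 0], "spin": 0},
    {"claw": 30, "offset": [-4, 0, 0], "spin": 0},
    {"claw": 30, "offset": [-4, 0, 0], "spin": 0},
    {"claw": 30, "offset": [-4, 0, 0], "spin": 0},
    {"claw": 30, "offset": [0, 0, 0], "spin": 0},
    {"claw": 30, "offset": [0, 0, 0], "spin": 0},
  ],
)

```text
clock: 48.08
tcp_pos: [0.5806, -0.2316, 0.0446]
ee_rot: [3.141, -0.0, 2.777]
contact_force: [0.1, -0.0, -1.0]
finger_gap: 0.0355
```

Run:
```python
from plan import *
loc();go((C(-60,66,45.5),np.pi+YAW));print(env.sense()['torque'].round(2))
s=snap('scene'); 
u,v=map(int,proj(s,C(0,30,40))); c=s['color'][max(0,v-40):v+40,u-50:u+50,::-1]
cv2.imwrite(f'pics/scene21.png',cv2.resize(c,None,fx=6,fy=6,interpolation=cv2.INTER_CUBIC))
```

```text
carrier-local mm [-22.   66.2  44.6]
now t 48.08 tcp [ 0.5806 -0.2316  0.0446] rpy [ 3.1415 -0.      2.7765] F [ 0.1 -0.  -1. ] gap 0.0355
  -> tool mm [38.  -0.2 -0.9] len 38.0 spin 0.0009 (tool axes before spin)
[ 0.05 -0.01 -0.  ]
```

View pics/scene21.png

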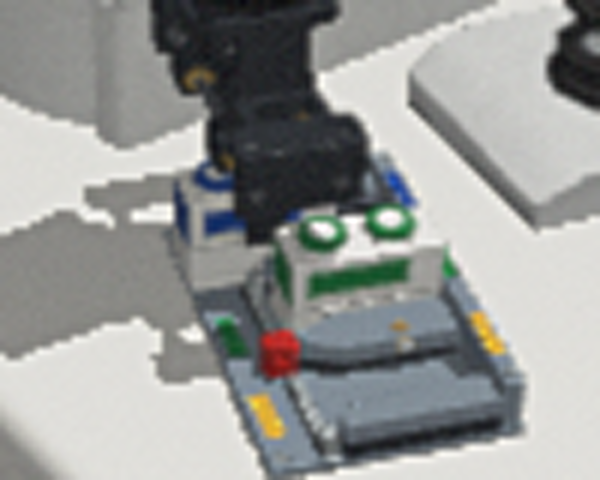

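play_rows(
  moves=[
    {"claw": 30, "offset": [-3, 0, 0], "spin": 0},
    {"claw": 30, "offset": [-3, 0, 0], "spin": 0},
    {"claw": 30, "offset": [-3, 0, 0], "spin": 0},
    {"claw": 30, "offset": [-3, 0, 0], "spin": 0},
    {"claw": 30, "offset": [-3, 0, 0], "spin": 0},
    {"claw": 30, "offset": [-3, 0, 0], "spin": 0},
    {"claw": 30, "offset": [-3, 0, 0], "spin": 0},
    {"claw": 30, "offset": [-3, 0, 0], "spin": 0},
    {"claw": 30, "offset": [-3, 0, 0], "spin": 0},
    {"claw": 30, "offset": [-3, 0, 0], "spin": 0},
  ],
)

```text
clock: 48.97
tcp_pos: [0.6042, -0.2411, 0.0446]
ee_rot: [-3.14, -0.01, 2.777]
contact_force: [-10.6, 3.4, 9.3]
finger_gap: 0.036
```

play_rows(
  moves=[
    {"claw": 30, "offset": [-2, 0, 0], "spin": 0},
    {"claw": 30, "offset": [-2, 0, 0], "spin": 0},
    {"claw": 30, "offset": [-1.5, 0, 0], "spin": 0},
    {"claw": 30, "offset": [-1.5, 0, 0], "spin": 0},
    {"claw": 30, "offset": [-1, 0, 0], "spin": 0},
    {"claw": 30, "offset": [-1, 0, 0], "spin": 0},
    {"claw": 30, "offset": [0, 0, 0], "spin": 0},
    {"claw": 30, "offset": [0, 0, 0], "spin": 0},
    {"claw": 30, "offset": [0, 0, 0], "spin": 0},
    {"claw": 30, "offset": [0, 0, 0], "spin": 0},
  ],
)

```text
clock: 49.8
tcp_pos: [0.6164, -0.2453, 0.0445]
ee_rot: [-3.142, -0.001, 2.777]
contact_force: [-4.2, 1.1, 0.1]
finger_gap: 0.0363
```

Run:
```python
from plan import *
loc();go();print(env.sense()['torque'].round(2))
```

```text
carrier-local mm [16.4 66.2 44.5]
now t 49.80 tcp [ 0.6164 -0.2453  0.0445] rpy [-3.1416e+00 -1.2000e-03  2.7768e+00] F [-4.2  1.1  0.1] gap 0.0363
[0.35 0.69 0.02]
```

play_rows(
  moves=[
    {"claw": 30, "offset": [-1.5, 0, 0], "spin": 0},
    {"claw": 30, "offset": [-1.5, 0, 0], "spin": 0},
    {"claw": 30, "offset": [-1.5, 0, 0], "spin": 0},
    {"claw": 30, "offset": [-1.5, 0, 0], "spin": 0},
    {"claw": 30, "offset": [0, 0, 0], "spin": 0},
    {"claw": 30, "offset": [0, 0, 0], "spin": 0},
    {"claw": 30, "offset": [0, 0, 0], "spin": 0},
    {"claw": 30, "offset": [0, 0, 0], "spin": 0},
    {"claw": 30, "offset": [0, 0, 0], "spin": 0},
    {"claw": 30, "offset": [0, 0, 0], "spin": 0},
  ],
)

```text
clock: 50.63
tcp_pos: [0.6166, -0.2454, 0.0443]
ee_rot: [-3.14, -0.013, 2.777]
contact_force: [-15.6, 5.0, 12.3]
finger_gap: 0.0353
```

Run:
```python
from plan import *
loc();go();print(env.sense()['torque'].round(2))
```

```text
carrier-local mm [16.6 66.2 44.3]
now t 50.63 tcp [ 0.6166 -0.2454  0.0443] rpy [-3.1398 -0.0132  2.7772] F [-15.6   5.   12.3] gap 0.0353
[ 1.28  3.04 -0.02]
```

play_rows(
  moves=[
    {"claw": 30, "offset": [2, 0, 0], "spin": 0},
    {"claw": 30, "offset": [2, 0, 0], "spin": 0},
    {"claw": 30, "offset": [1, 0, 0], "spin": 0},
    {"claw": 40, "offset": [0, 0, 0], "spin": 0},
    {"claw": 46, "offset": [0, 0, 0], "spin": 0},
    {"claw": 50, "offset": [0, 0, 0], "spin": 0},
    {"claw": 50, "offset": [0, 0, 0], "spin": 0},
    {"claw": 50, "offset": [0, 0, -15], "spin": 0},
    {"claw": 50, "offset": [0, 0, -30], "spin": 0},
    {"claw": 50, "offset": [0, 0, -30], "spin": 0},
  ],
)

```text
clock: 51.47
tcp_pos: [0.6175, -0.2457, 0.1207]
ee_rot: [3.141, -0.001, 2.777]
contact_force: [1.4, -0.3, 0.5]
finger_gap: 0.05
```

Run:
```python
from plan import *
loc();go((C(-40,-33,120),np.pi+YAW))
from caps import caps
for n in('scene','top'):
    s=snap(n);P=cloud(s)
    d=P[...,:2]-O; lx=(np.cos(YAW)*d[...,0]+np.sin(YAW)*d[...,1])*1e3; ly=(-np.sin(YAW)*d[...,0]+np.cos(YAW)*d[...,1])*1e3
    for nm,y0 in(('green',0),('blue',66)):
        m=(abs(ly-y0)<14)&(lx>-40)&(lx<-5)&(P[...,2]>.025)&(P[...,2]<.055)
        print(n,nm,m.sum(),'tail face lx',np.percentile(lx[m],[10,50,90]).round(1) if m.sum() else '')
    u,v=map(int,proj(s,C(0,30,40))); c=s['color'][max(0,v-40):v+40,u-50:u+50,::-1]
    cv2.imwrite(f'pics/{n}22.png',cv2.resize(c,None,fx=6,fy=6,interpolation=cv2.INTER_CUBIC))
```

```text
carrier-local mm [ 17.5  66.2 120.7]
now t 51.47 tcp [ 0.6175 -0.2457  0.1207] rpy [ 3.1414e+00 -1.3000e-03  2.7769e+00] F [ 1.4 -0.3  0.5] gap 0.05
  -> tool mm [ 57.7 -99.2   0.7] len 114.7 spin 0.0013 (tool axes before spin)
scene green 23 tail face lx [-23.8 -23.2 -12. ]
scene blue 22 tail face lx [-24.1 -23.3 -17.5]
top green 15 tail face lx [-24.  -23.1 -20.8]
top blue 0 tail face lx
```

View pics/scene22.png

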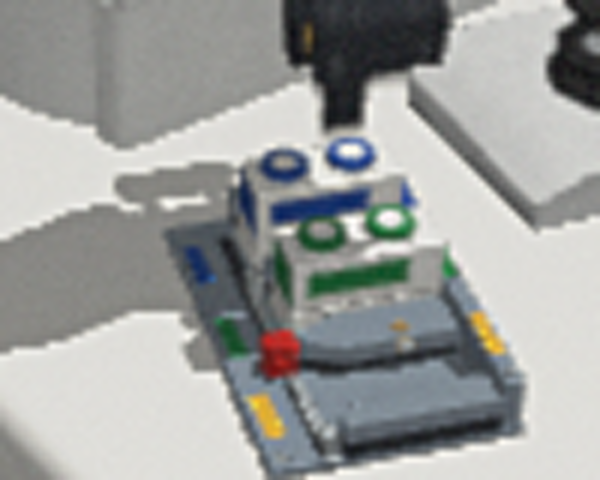

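View pics/top22.png

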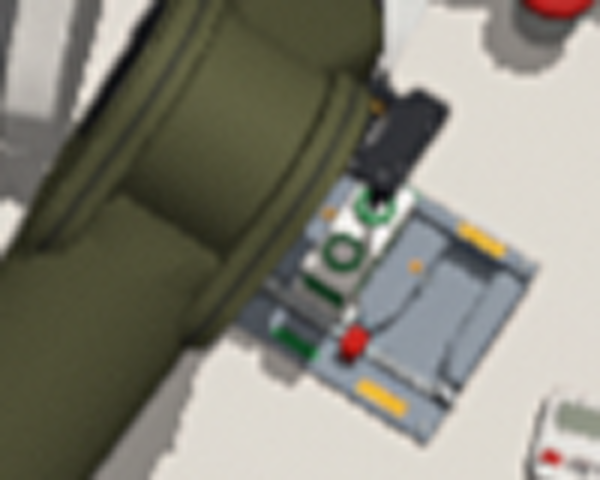

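play_rows(
  moves=[
    {"claw": 50, "offset": [10, -15, 0], "spin": 0},
    {"claw": 50, "offset": [16, -28, 0], "spin": 0},
    {"claw": 50, "offset": [16, -28, 0], "spin": 0},
    {"claw": 50, "offset": [15, -28, 0], "spin": 0},
    {"claw": 50, "offset": [0, 0, 10], "spin": 0},
    {"claw": 50, "offset": [0, 0, 15], "spin": 0},
    {"claw": 50, "offset": [0, 0, 15], "spin": 0},
    {"claw": 50, "offset": [0, 0, 0], "spin": 0},
    {"claw": 50, "offset": [0, 0, 0], "spin": 0},
    {"claw": 50, "offset": [0, 0, 0], "spin": 0},
  ],
)

```text
clock: 52.4
tcp_pos: [0.53, -0.318, 0.0805]
ee_rot: [3.141, 0.001, 2.777]
contact_force: [-0.2, -0.5, -0.9]
finger_gap: 0.05
```

Run:
```python
from plan import *
loc();go((C(-40,-33,25),np.pi+YAW))
```

```text
carrier-local mm [-38.3 -32.6  80.5]
now t 52.40 tcp [ 0.53   -0.318   0.0805] rpy [3.1414e+00 1.3000e-03 2.7768e+00] F [-0.2 -0.5 -0.9] gap 0.05
  -> tool mm [ 1.7 -0.4 55.5] len 55.5 spin 0.0012 (tool axes before spin)
```

play_rows(
  moves=[
    {"claw": 50, "offset": [1.7, 0, 12], "spin": 0},
    {"claw": 50, "offset": [0, 0, 14], "spin": 0},
    {"claw": 50, "offset": [0, 0, 14], "spin": 0},
    {"claw": 50, "offset": [0, 0, 10], "spin": 0},
    {"claw": 50, "offset": [0, 0, 5], "spin": 0},
    {"claw": 50, "offset": [0, 0, 0], "spin": 0},
    {"claw": 50, "offset": [0, 0, 0], "spin": 0},
    {"claw": 30, "offset": [0, 0, 0], "spin": 0},
    {"claw": 20, "offset": [0, 0, 0], "spin": 0},
    {"claw": 5, "offset": [0, 0, 0], "spin": 0},
  ],
)

```text
clock: 53.23
tcp_pos: [0.528, -0.3176, 0.0253]
ee_rot: [3.142, 0.001, 2.776]
contact_force: [-0.7, -0.1, 0.2]
finger_gap: 0.032
```

play_rows(
  moves=[
    {"claw": 5, "offset": [0, 0, 0], "spin": 0},
    {"claw": 5, "offset": [0, 0, 0], "spin": 0},
    {"claw": 5, "offset": [0, 0, 0], "spin": 0},
    {"claw": 5, "offset": [0, 0, 0], "spin": 0},
    {"claw": 5, "offset": [0, 0, 0], "spin": 0},
    {"claw": 5, "offset": [0, 0, 0], "spin": 0},
    {"claw": 5, "offset": [0, 0, 0], "spin": 0},
    {"claw": 5, "offset": [0, 0, 0], "spin": 0},
    {"claw": 5, "offset": [0, 0, 0], "spin": 0},
    {"claw": 5, "offset": [0, 0, 0], "spin": 0},
  ],
)

```text
clock: 54.07
tcp_pos: [0.5279, -0.317, 0.0249]
ee_rot: [3.141, 0.0, 2.777]
contact_force: [0.7, 3.3, 5.5]
finger_gap: 0.0133
```

Run:
```python
from plan import *
loc();go((C(-40,-33,25),np.pi+YAW))
```

```text
carrier-local mm [-40.5 -32.4  24.9]
now t 54.07 tcp [ 0.5279 -0.317   0.0249] rpy [3.141e+00 3.000e-04 2.777e+00] F [0.7 3.3 5.5] gap 0.0133
  -> tool mm [-0.5 -0.6 -0.1] len 0.8 spin 0.0014 (tool axes before spin)
```

Gripped (13.3 mm). Slide back +33 mm.

play_rows(
  moves=[
    {"claw": 5, "offset": [0, 4, 0], "spin": 0},
    {"claw": 5, "offset": [0, 4, 0], "spin": 0},
    {"claw": 5, "offset": [0, 4, 0], "spin": 0},
    {"claw": 5, "offset": [0, 4, 0], "spin": 0},
    {"claw": 5, "offset": [0, 4, 0], "spin": 0},
    {"claw": 5, "offset": [0, 4, 0], "spin": 0},
    {"claw": 5, "offset": [0, 4, 0], "spin": 0},
    {"claw": 5, "offset": [0, 4, 0], "spin": 0},
    {"claw": 5, "offset": [0, 2, 0], "spin": 0},
    {"claw": 5, "offset": [0, 0, 0], "spin": 0},
  ],
)

```text
clock: 54.9
tcp_pos: [0.5397, -0.2861, 0.0249]
ee_rot: [-3.14, 0.0, 2.777]
contact_force: [-1.3, -1.7, 5.8]
finger_gap: 0.0137
```

Run:
```python
from plan import *
loc();go((C(-40,1,25),np.pi+YAW))
```

```text
carrier-local mm [-40.6   0.7  24.9]
now t 54.90 tcp [ 0.5397 -0.2861  0.0249] rpy [-3.1402e+00  2.0000e-04  2.7766e+00] F [-1.3 -1.7  5.8] gap 0.0137
  -> tool mm [-0.6  0.3 -0.1] len 0.7 spin 0.001 (tool axes before spin)
```

play_rows(
  moves=[
    {"claw": 5, "offset": [0, 1, 0], "spin": 0},
    {"claw": 5, "offset": [0, 1, 0], "spin": 0},
    {"claw": 5, "offset": [0, 1, 0], "spin": 0},
    {"claw": 5, "offset": [0, 0, 0], "spin": 0},
    {"claw": 5, "offset": [0, 0, 0], "spin": 0},
    {"claw": 5, "offset": [0, 0, 0], "spin": 0},
    {"claw": 5, "offset": [0, 0, 0], "spin": 0},
    {"claw": 5, "offset": [0, 0, 0], "spin": 0},
    {"claw": 5, "offset": [0, 0, 0], "spin": 0},
    {"claw": 5, "offset": [0, 0, 0], "spin": 0},
  ],
)

```text
clock: 55.73
tcp_pos: [0.5397, -0.286, 0.0249]
ee_rot: [-3.137, -0.0, 2.774]
contact_force: [-2.1, -5.7, 4.6]
finger_gap: 0.0136
```

Run:
```python
from plan import *
loc();go()
```

```text
carrier-local mm [-40.6   0.8  24.9]
now t 55.73 tcp [ 0.5397 -0.286   0.0249] rpy [-3.137  -0.      2.7745] F [-2.1 -5.7  4.6] gap 0.0136
```

At the locked stop. Relax the side push, release, lift and back away.

play_rows(
  moves=[
    {"claw": 5, "offset": [0, -1.5, 0], "spin": 0},
    {"claw": 18, "offset": [0, -0.5, 0], "spin": 0},
    {"claw": 24, "offset": [0, 0, 0], "spin": 0},
    {"claw": 30, "offset": [0, 0, 0], "spin": 0},
    {"claw": 36, "offset": [0, 0, 0], "spin": 0},
    {"claw": 36, "offset": [0, 0, 0], "spin": 0},
    {"claw": 36, "offset": [0, 0, -10], "spin": 0},
    {"claw": 36, "offset": [0, 0, -25], "spin": 0},
    {"claw": 36, "offset": [0, 0, -35], "spin": 0},
    {"claw": 36, "offset": [0, 0, -40], "spin": 0},
  ],
)

```text
clock: 56.57
tcp_pos: [0.5389, -0.284, 0.1351]
ee_rot: [3.141, -0.004, 2.777]
contact_force: [0.8, -0.6, -0.2]
finger_gap: 0.0361
```

play_rows(
  moves=[
    {"claw": 36, "offset": [10, 5, -20], "spin": 0},
    {"claw": 36, "offset": [15, 25, -10], "spin": 0},
    {"claw": 36, "offset": [15, 30, 0], "spin": 0},
    {"claw": 36, "offset": [15, 32, 0], "spin": 0},
    {"claw": 36, "offset": [20, 32, 0], "spin": 0},
    {"claw": 36, "offset": [20, 32, 0], "spin": 0},
    {"claw": 36, "offset": [20, 30, 0], "spin": 0},
    {"claw": 36, "offset": [10, 15, 0], "spin": 0},
    {"claw": 36, "offset": [0, 0, 0], "spin": 0},
    {"claw": 36, "offset": [0, 0, 0], "spin": 0},
  ],
)

```text
clock: 57.4
tcp_pos: [0.4952, -0.0513, 0.1654]
ee_rot: [3.141, 0.001, 2.78]
contact_force: [-0.0, -0.9, -0.1]
finger_gap: 0.0359
```

Run:
```python
from plan import *
from meas import blobs
go()
for n in('scene','top'):
    s=snap(n,n+'23f.png');P=cloud(s)
    d=P[...,:2]-O; lx=(np.cos(YAW)*d[...,0]+np.sin(YAW)*d[...,1])*1e3; ly=(-np.sin(YAW)*d[...,0]+np.cos(YAW)*d[...,1])*1e3
    for nm,y0 in(('green',0),('blue',66)):
        m=(abs(ly-y0)<14)&(lx>-40)&(lx<-5)&(P[...,2]>.035)&(P[...,2]<.055)
        print(n,nm,m.sum(),'tail face lx',np.percentile(lx[m],[10,50,90]).round(1) if m.sum() else '')
    hsv=cv2.cvtColor(s['color'],cv2.COLOR_RGB2HSV); m=((hsv[...,0]<6)|(hsv[...,0]>174))&(hsv[...,1]>150)&(abs(lx)<70)&(abs(ly)<80)
    print(n,'red grip local',np.median(lx[m]).round(1),np.median(ly[m]).round(1),m.sum())
    u,v=map(int,proj(s,C(0,30,40))); c=s['color'][max(0,v-40):v+40,u-50:u+50,::-1]
    cv2.imwrite(f'pics/{n}23.png',cv2.resize(c,None,fx=6,fy=6,interpolation=cv2.INTER_CUBIC))
```

```text
now t 57.40 tcp [ 0.4952 -0.0513  0.1654] rpy [3.1415e+00 7.0000e-04 2.7796e+00] F [-0.  -0.9 -0.1] gap 0.0359
scene green 17 tail face lx [-24.5 -23.6 -15.7]
scene blue 16 tail face lx [-24.4 -23.7 -22.6]
scene red grip local -36.8 -4.5 33
top green 15 tail face lx [-25.2 -22.8 -20.7]
top blue 14 tail face lx [-24.4 -23.1 -20.7]
top red grip local -34.9 1.3 16
```

View pics/scene23.png

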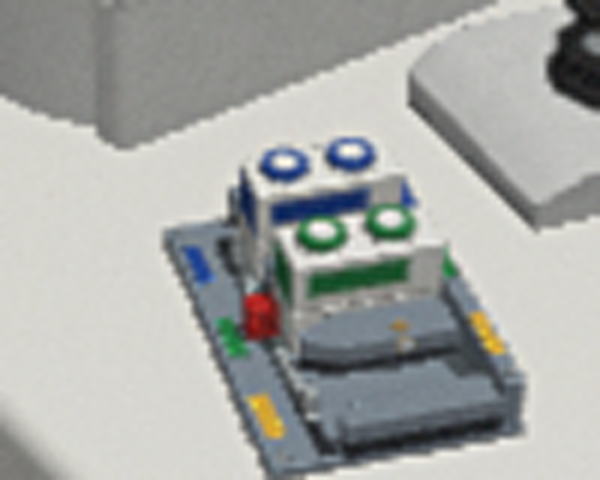

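View pics/scene23f.png

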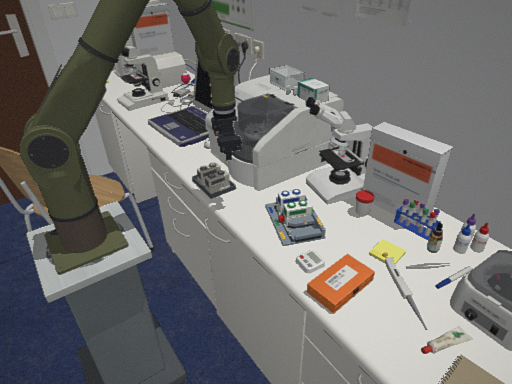

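View pics/top23f.png

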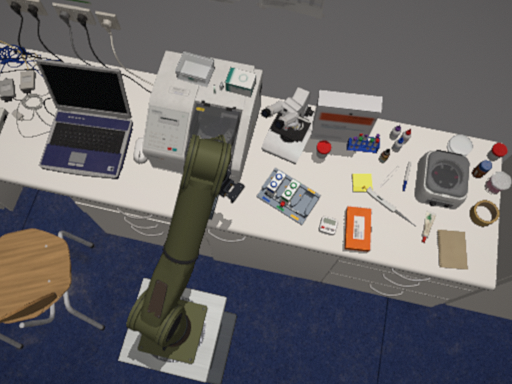

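play_rows(
  moves=[
    {"claw": 36, "offset": [15, -15, 0], "spin": 0},
    {"claw": 36, "offset": [15, -15, 0], "spin": 0},
    {"claw": 36, "offset": [15, -15, 0], "spin": 0},
    {"claw": 36, "offset": [0, 0, 0], "spin": 0},
    {"claw": 36, "offset": [0, 0, 0], "spin": 0},
    {"claw": 36, "offset": [0, 0, 0], "spin": 0},
    {"claw": 36, "offset": [0, 0, 0], "spin": 0},
    {"claw": 36, "offset": [0, 0, 0], "spin": 0},
    {"claw": 36, "offset": [0, 0, 0], "spin": 0},
    {"claw": 36, "offset": [0, 0, 0], "spin": 0},
  ],
)

```text
clock: 58.33
tcp_pos: [0.4375, -0.0781, 0.1647]
ee_rot: [3.141, 0.0, 2.777]
contact_force: [-0.9, -0.4, -0.3]
finger_gap: 0.0359
```

Run:
```python
from plan import *
go(); print(env.close_job())
```

```text
now t 58.33 tcp [ 0.4375 -0.0781  0.1647] rpy [3.1412e+00 3.0000e-04 2.7770e+00] F [-0.9 -0.4 -0.3] gap 0.0359
the job is handed in; nothing more can be done
None
```

The job is done and handed in at 58 s. I slid the lock bar open and stood the spent cartridges from the green and yellow lanes in the tray. I then pushed fresh green and fresh blue home and slid the bar back to locked. There was no spent cartridge in the blue lane and I saw no fresh yellow one, so the yellow lane is empty.

**Last checks**
- **Fresh cartridges:** both noses were pressed on the back stop with about 16–18 N and moved no further. The cameras put their tails at carrier x ≈ -23 to -24 mm, against the expected -24. For blue, the push force rose to about 11 N at the ball and then dropped. For green, I did not see that drop, so its click is inferred from the stop and the tail position.
- **Lock bar:** it moved 33.1 mm back to its starting position and stopped against a 5.7 N side push. The cameras disagreed on the grip's sideways position (scene -4.5 mm, top +1.3 mm), as they did at the start.
- **Tray and bench:** both spent cartridges stand side by side in the tray. The timer and slide box look unmoved; I made no separate check of the mouse.
- **Retreat:** my retreat after locking took the gripper body very close to the analyser, and by my geometry possibly past its face line. The measured force stayed below 1 N, and I backed it away before handing in.

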